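# Run the deburring tool round the bore of a clamped tube

## Task

Take the yellow-handled deburring tool from its wooden stand, lower it upright into the middle of the aluminium tube's bore and bring its cone outward against the bore's top edge at the red mark. From there run it slowly clockwise (seen from above) one full circle round the edge, pressing outward lightly (about 3 to 9 N, never over 14 N) and never losing contact with the edge; take it off only when it is back at the mark. Then put it back in its stand, upright and fully home, without moving the jar and the glue bottle nearby.

Things in the scene. Friction and masses are not known exactly. Their poses are not given: they have to be found in the camera images.
- jig: Fixed jig: round blue base plate, 110 mm across, 12 mm thick. Origin: centre of its underside, on the bench; z up. On it an upright aluminium tube is clamped by hand: its axis is vertical but stands off the base's centre by an unknown amount, up to 4 mm along the base's x and up to 4 mm along its y. Seen from the tube's axis, the red mark on rim and outer wall lies in the base's +x direction.
- jig_rim (a point): Point on the base's (not the tube's) centre line, level with the tube's top rim, 74.5 mm above the bench; axes as the jig. Tube: outside 78 mm, bore 64 mm, open for 46 mm down from the rim, black collar 86 mm across round its foot. It rides on rubber mounts: pushed sideways it gives about 1 mm per 3.5 N (8 mm at most each way) and springs back; it does not give downward or turn.
- deburrer_grip (a point): Centre of the tool's yellow handle, an upright square bar 26 x 26 mm, 50 mm long (25 mm up and down from here; a cap adds 3 mm on top). z points along the tool from tip to handle, x and y are normal to the handle's flats. Directly below the handle is a black guard disc, 36 mm across, 4 mm thick. Tool mass 0.12 to 0.2 kg.
- deburrer_tip (a point): Lower end of the tool, 69 mm below the handle's centre. From the tip up: pilot pin 8 mm across for 8 mm; cone widening from 8 mm across (8 mm above the tip) to 18 mm across (20 mm above the tip); shank 12 mm across up to the guard disc, whose underside is 40 mm above the tip. The cone lies on the tube's edge when the tip is 8 to 20 mm below the rim, best about 14 mm.
- stand_top (a point): Centre of the hole's mouth in the top face of the tool's wooden stand, a fixed block 60 x 60 x 50 mm. The hole is 25 mm across and goes right through. z up, x and y normal to the block's sides. The tool hangs in the hole with its guard disc on the top face, the handle's centre 29 mm above this point.
- red_jar: Jar with a lid, 60 mm across, 75 mm high; loose bystander. Origin: centre of its underside.
- glue_bottle: White glue bottle with yellow nozzle, 39 x 48 x 107 mm; loose bystander. Origin: centre of its underside.
There are look-alikes about, which are no part of the job. What is meant by the part that bears deburrer_grip is not green, and is the smaller of those in its own colour.

How it is judged:
By the outcome, as a careful person would: the job done as asked, in the order asked, and still so for the second after the job is handed in, with the robot touching nothing.
It also fails if it takes over 67 s, if anything falls off the work surface, if the arm or the gripper's body presses on something with over 40 N, if the wrist force passes 120 N, or if a joint passes its speed limit or range.

## Robot

A 6-joint arm with a two-finger parallel gripper is mounted at the origin on a cart in front of the work surface, level with it; the furniture and walls round the work are solid. World frame = base frame: x ahead of the robot, y to its left, z up, the work surface at z = 0. Lengths are in m, angles in rad, forces in N, time in s.
With the tool pointing down it reaches from about 0.35 to 0.975 m from the base axis. Payload 4.9 kg.
Tool frame: the origin (TCP) lies at the very end of the fingers, on their centre line; the grasp point (between the pads) lies 19 mm behind it; y points along the fingers, z is the direction in which the jaws open and shut, and the axes are right-handed (so a half turn about y gives the same grasp; the last joint's range is limited). The gripper opens to 85 mm and grips with 20 to 120 N. Pads are 22 mm wide; open, the fingers measure 114 mm over their backs; the gripper's body (76 mm by 85 mm) begins 54 mm behind the grasp point. The pads swing forward as they close: fully open they stand 13 mm farther back than shut.
Start: joints at [1.227, 0.053, 1.613, -0, 1.476, -0.119], TCP at [0.139, 0.609, 0.21] pointing down, gripper open.
Joint ranges: [-3.01, 3.01], [-1.01, 2.22], [0.06, 2.58], [-1.02, 4.17], [0.09, 2.62], [-3.14, 3.14]. Speed limits (rad/s): [2.57, 2.57, 3.14, 3.14, 3.14, 3.14].

## Interface

Orientations are given as a rotation vector (axis times angle).
In Python, from station import monitor, viewer, ticket gives the robot as it stands.
- The arm moves only by the tool servo_tool, never from a script. Its argument "commands" is one flat list of numbers, 7 for each row, row after row: the turn, a rotation vector about the tool's x, y, z in rad, then the shift along the tool's x, y, z in cm, then the opening, from 0 (shut) to 1 (fully open). In form: [rx, ry, rz, dx, dy, dz, claw, rx, ry, rz, dx, dy, dz, claw, ...]. A call has 1 to 20 rows; each row shifts and turns the pose as measured when the row begins, along the tool's axes as they then stand; what a row does not reach is not made up. A row lasts 1/10 s, in which the tool goes at most 50 mm and 8.59 degrees, less where a joint would pass 70% of its speed; a pose out of reach is approached as far as the arm can. A call is refused whole if a number of a shift passes 5 or a number of a turn 0.15, either way. A call with a gripper value outside its range is refused whole. The fingers move at their own pace and stop on an object; "grip_force" is the grip in N (left out, the last holds). Time passes only in rows, so rows that do not move let the fingers close. It gives the time, the measured TCP pose, the force and the opening at its end, in the units of the state.
- monitor.get_obs(): the state, without advancing time (a new reading comes with each control period).
- viewer.get_image(name): name is "scene" or "top" or "wrist"; returns a dict with "frame" (384x512x3 uint8, red, green, blue), "depth" (384x512 float32, m along the optical axis (not along the pixel's ray), 0 where there is no reading), "camera_matrix" (3x3 intrinsics, pixels), "dist_coeffs" ([k1, k2, p1, p2, k3] as OpenCV has them; the pictures are not rectified), "cam_to_world" (4x4, takes a point from camera to world coordinates). Camera axes: x right, y down, z forward; pixel columns grow to the right and rows downward; lengths in m; the calibration is good to about 2 mm. A picture is of the moment at which its call begins.
- ticket.finish_job(): hands the job in, once; it reports no verdict.
The state is a dict: "t": time; "q": joint angles; "dq": joint speeds; "effort": joint torques, N m; "tool_pos": TCP position; "tool_rot": TCP orientation; "contact_force": force on the tool from outside, world axes, zero at the start; "wrist_torque": the same for the moment, N m; "opening": finger opening in m.
Only numpy, scipy, OpenCV 4.12 (cv2) and the standard library are available. Lean on these libraries where they do the work, as an engineer would, in place of code of your own. Each camera call takes 0.05 s, during which the arm holds its last target.

## Working session

There is one attempt and no reset: what is moved stays moved. The work goes in short steps, Python scripts to look and compute and a tool call to move; the robot and the scene stay as the last step left them, time stands still between calls to the robot, and variables do not carry over. Pictures are saved under pics/ and viewed, and the job is handed in when it is done.

Besides the shell and the picture viewer there is one more tool, called after ">>>" in YAML: its name, and indented under it one key for each argument. servo_tool: Moves the arm, as the interface text tells. Its arguments: {"type":"object","properties":{"commands":{"type":"array","items":{"type":"number"}},"grip_force":{"type":"number"}},"required":["commands"]}

```bash
mkdir -p pics; ls
cat > h.py <<'E'
import numpy as np, cv2
from station import monitor, viewer, ticket
from scipy.spatial.transform import Rotation as R
def snap(n,f):
    im=viewer.get_image(n); np.savez('pics/'+f+'.npz',**im)
    cv2.imwrite('pics/'+f+'.png',im['frame'][:,:,::-1]); return im
def crop(f,u0,v0,u1,v1,s):
    im=cv2.imread('pics/'+f+'.png')[v0:v1,u0:u1]
    cv2.imwrite('pics/%s_c%d_%d.png'%(f,u0,v0),cv2.resize(im,None,fx=s,fy=s,interpolation=cv2.INTER_CUBIC))
def ray(im,u,v):
    p=cv2.undistortPoints(np.array([[[u,v]]],float),im['camera_matrix'],im['dist_coeffs'])[0,0]
    T=im['cam_to_world']; return T[:3,3],T[:3,:3]@np.array([p[0],p[1],1])
def atz(im,u,v,z):
    o,d=ray(im,u,v); return o+d*(z-o[2])/d[2]
def atd(im,u,v):
    o,d=ray(im,u,v); return o+d*im['depth'][int(round(v)),int(round(u))]
def proj(im,P):
    T=np.linalg.inv(im['cam_to_world']); P=np.atleast_2d(P)
    return cv2.projectPoints(P.astype(float),cv2.Rodrigues(T[:3,:3])[0],T[:3,3],im['camera_matrix'],im['dist_coeffs'])[0][:,0]
E
python3 - <<'E'
from h import *
for n in ['scene','top','wrist']: 
    im=snap(n,n+'0'); print(n,im['cam_to_world'].round(3).tolist(),im['camera_matrix'][0,0])
o=monitor.get_obs(); print(o)
print(R.from_rotvec(o['tool_rot']).as_matrix().round(3))
E
```

```text
pics
scene [[0.934, 0.316, -0.168, 0.606], [0.358, -0.804, 0.476, -0.266], [0.016, -0.504, -0.863, 0.905], [0.0, 0.0, 0.0, 1.0]] 485.5002913388991
top [[-0.027, -0.994, 0.11, 0.372], [-0.999, 0.031, 0.036, 0.171], [-0.04, -0.108, -0.993, 0.917], [0.0, 0.0, 0.0, 1.0]] 393.77166189683317
wrist [[0.223, 0.924, 0.31, 0.06], [0.975, -0.21, -0.074, 0.626], [-0.003, 0.319, -0.948, 0.373], [0.0, 0.0, 0.0, 1.0]] 326.1654450366149
{'t': 0.15, 'q': array([ 1.22700175e+00,  5.31996358e-02,  1.61400780e+00, -1.07509060e-05,
        1.47598447e+00, -1.18976033e-01]), 'dq': array([-0.00126593, -0.00421626, -0.00181357,  0.00050433,  0.00071673,
       -0.00071016]), 'effort': array([ 4.63352480e-04, -3.94237912e+01, -3.70722985e+01, -6.34257208e-05,
        4.54375462e-03, -4.04266615e-06]), 'tool_pos': array([0.13913961, 0.60877304, 0.20893147]), 'tool_rot': array([-1.56514048,  0.1768222 , -0.17626138]), 'contact_force': array([ 0.69411906, -0.12105719,  0.15531552]), 'wrist_torque': array([ 0.00199048,  0.048343  , -0.02604533]), 'opening': 0.08549178667432157}
[[ 0.975 -0.001  0.223]
 [-0.223 -0.002  0.975]
 [-0.    -1.    -0.002]]
```

View pics/scene0.png

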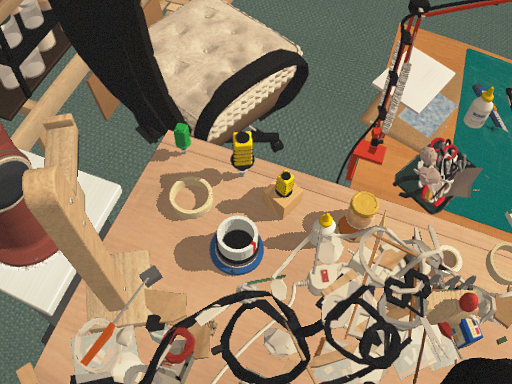

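View pics/top0.png

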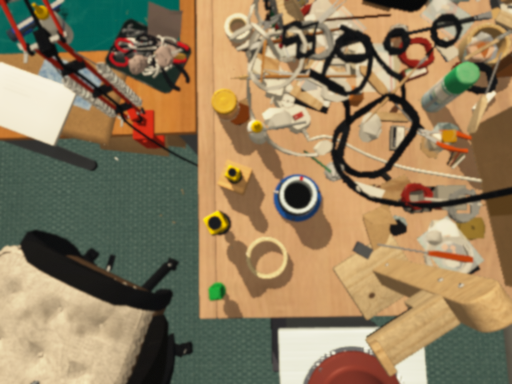

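View pics/wrist0.png

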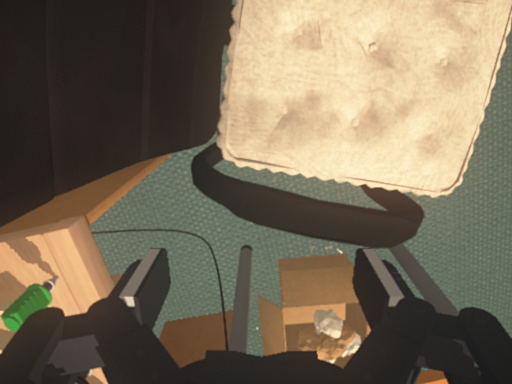

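Run:
```python
from h import *
crop('scene0',150,110,400,290,3.2)
crop('top0',195,80,345,310,2.6)
```

```text
(no output)
```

View pics/scene0_c150_110.png

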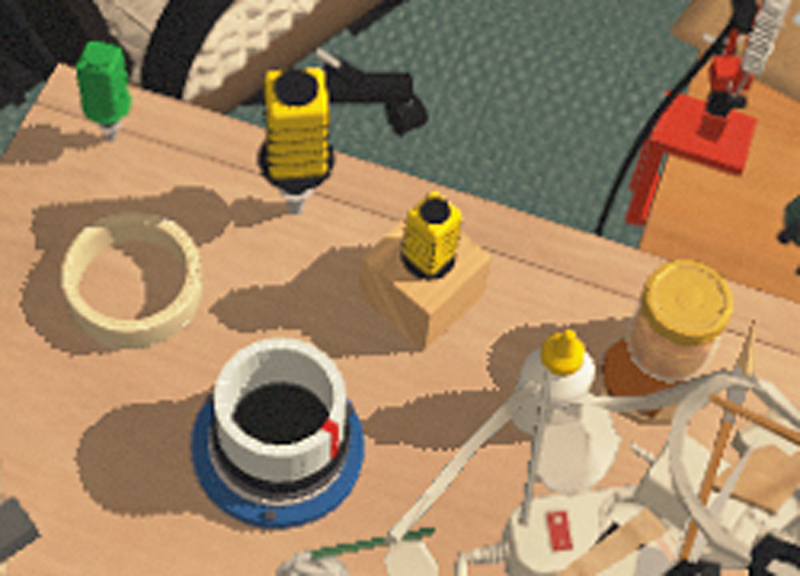

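View pics/top0_c195_80.png

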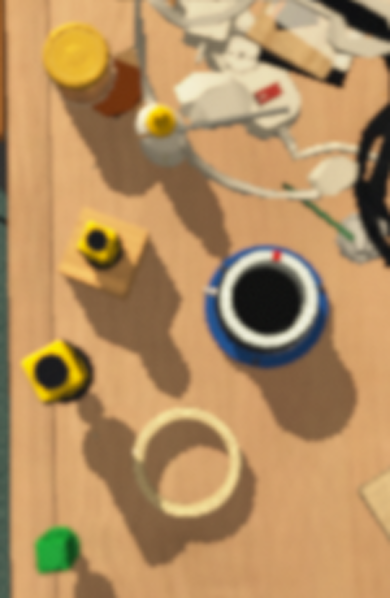

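```bash
cat >> h.py <<'E'
def cloud(im):
    h,w=im['depth'].shape
    uu,vv=np.meshgrid(np.arange(w),np.arange(h))
    p=cv2.undistortPoints(np.stack([uu,vv],-1).reshape(-1,1,2).astype(float),im['camera_matrix'],im['dist_coeffs']).reshape(h,w,2)
    d=im['depth'][...,None]; P=np.concatenate([p*d,d],-1)
    T=im['cam_to_world']; W=P@T[:3,:3].T+T[:3,3]; W[im['depth']==0]=np.nan
    return W
def load(f): return dict(np.load('pics/'+f+'.npz'))
def fitc(p,r=None):
    from scipy.optimize import least_squares
    c=p.mean(0)
    f=lambda x: np.hypot(*(p-x[:2]).T)-(r if r else x[2])
    s=least_squares(f,list(c)+[0.035],loss='soft_l1',f_scale=0.001); return s.x, np.sqrt((s.fun**2).mean())
E
python3 - <<'E'
from h import *
for f in ['scene0','top0']:
    im=load(f); W=cloud(im); fr=im['frame'].astype(int)
    c0=atz(im,*((238,228) if f=='scene0' else (299,196)),0.0745)
    print(f,'c0',c0)
    near=np.hypot(W[...,0]-c0[0],W[...,1]-c0[1])<0.08
    z=W[...,2]
    m=near&(abs(z-0.0745)<0.006); print('rim z',np.nanmedian(z[m]),m.sum())
    P=W[m][:,:2]
    r=np.hypot(*(P-np.median(P,0)).T)
    print('rim mean',P.mean(0),'minmax',P.min(0),P.max(0))
    b=near&(fr[...,2]>fr[...,0]+40)&(abs(z-0.012)<.006)
    print('base',b.sum(),np.median(z[b]),W[b][:,:2].min(0),W[b][:,:2].max(0))
    y=(fr[...,0]>150)&(fr[...,1]>120)&(fr[...,2]<90)
    for q in [((286,184) if f=='scene0' else (233,172))]:
        p=atd(im,*q); print('tool',p); mm=y&(np.hypot(W[...,0]-p[0],W[...,1]-p[1])<.04)
        print(mm.sum(),np.nanpercentile(W[mm],[2,50,98],axis=0).round(4))
E
```

```text
scene0 c0 [0.44835621 0.12086494 0.0745    ]
rim z 0.07393822867910932 488
rim mean [0.45139693 0.10816679] minmax [0.4115792  0.07008011] [0.48995729 0.14834483]
base 469 0.011495867053086473 [0.3964649  0.05203646] [0.50404292 0.14294972]
tool [0.50514888 0.23294213 0.09976785]
224 [[0.4687 0.2125 0.0438]
 [0.5049 0.2402 0.0863]
 [0.5141 0.2593 0.107 ]]
top0 c0 [0.44639758 0.10628974 0.0745    ]
rim z 0.07420113086447727 362
rim mean [0.45119553 0.10909815] minmax [0.4120849  0.07180508] [0.49004363 0.14708096]
base 285 0.011764855045097389 [0.39700937 0.0536141 ] [0.50103754 0.15900643]
tool [0.49770157 0.24374522 0.10833765]
182 [[0.47   0.2099 0.0283]
 [0.4959 0.2499 0.0842]
 [0.5206 0.2714 0.1076]]
```

Run:
```python
from h import *
crop('scene0',255,160,315,225,9)
crop('top0',205,145,265,205,9)
for f in ['scene0','top0']:
    im=load(f); W=cloud(im); fr=im['frame'].astype(int)
    print(f,'cap',atz(im,*((286,175) if f=='scene0' else (231.9,172.3)),0.107))
    m=(abs(W[...,2]-0.05)<0.003)&(abs(W[...,0]-.5)<.06)&(abs(W[...,1]-.24)<.06)
    P=W[m][:,:2]; print(m.sum(),np.median(W[m][:,2]))
    r=cv2.minAreaRect((P*1000).astype(np.float32)); print('stand',r, P.min(0),P.max(0))
    m=(W[...,2]>.102)&(W[...,2]<.112)&(abs(W[...,0]-.5)<.05)&(abs(W[...,1]-.24)<.05)
    P=W[m][:,:2]; print('captop',m.sum(),np.median(W[m][:,2]),P.mean(0),P.min(0),P.max(0))
    m=(W[...,2]>.06)&(W[...,2]<.115)&(abs(W[...,0]-.5)<.05)&(abs(W[...,1]-.24)<.05)
    P=W[m][:,:2];print('handle',m.sum(),cv2.minAreaRect((P*1000).astype(np.float32)))
```

```text
scene0 cap [0.49935967 0.24820459 0.107     ]
420 0.04996544007541692
stand ((497.10101318359375, 247.74896240234375), (61.16569900512695, 61.06159973144531), 67.65078735351562) [0.4589007 0.2081275] [0.53639318 0.27478747]
captop 128 0.10539349189383168 [0.49845941 0.24581062] [0.4833756  0.23132251] [0.51252289 0.26142874]
handle 327 ((498.7409973144531, 247.1119384765625), (28.57162094116211, 26.50279426574707), 67.0014877319336)
top0 cap [0.49735213 0.24617735 0.107     ]
476 0.049744878540881055
stand ((497.7418518066406, 247.4492950439453), (60.06938171386719, 60.26806640625), 67.2061996459961) [0.45925037 0.2087016 ] [0.53482196 0.28563649]
captop 135 0.10493459970155761 [0.49809152 0.24757137] [0.48361324 0.23150397] [0.51341845 0.26321411]
handle 197 ((498.5460205078125, 247.37872314453125), (26.003803253173828, 26.262380599975586), 64.93487548828125)
```

View pics/scene0_c255_160.png

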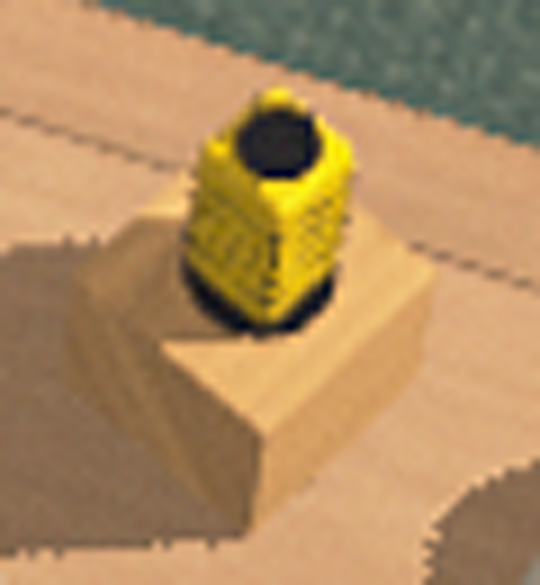

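View pics/top0_c205_145.png

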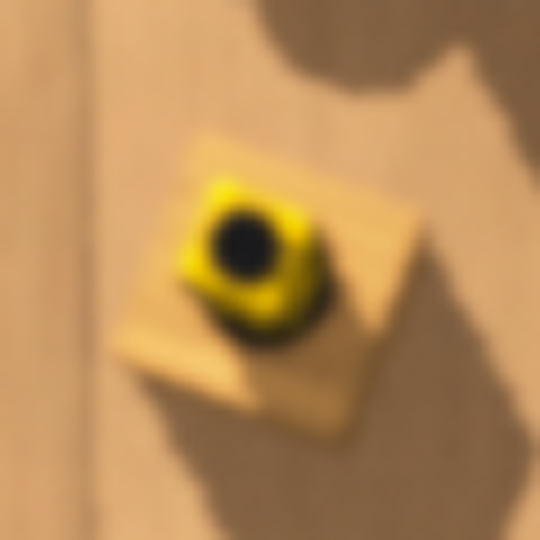

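Run:
```python
from h import *
A=np.array([.139,.609]);B=np.array([.4985,.2474]);d=(B-A)/np.linalg.norm(B-A);n=np.array([-d[1],d[0]])
for f in ['scene0','top0']:
    im=load(f); W=cloud(im)
    s=(W[...,:2]-A)@d; t=(W[...,:2]-A)@n
    for a in np.arange(-.1,.6,.1):
        m=(s>a)&(s<a+.1)&(abs(t)<.15); print(f,round(a,1),m.sum(),np.nanmax(W[m][:,2]) if m.any() else None)
im=load('scene0');W=cloud(im)
for nm,q in dict(jarlid=(363,203),glue=(326,219),big=(242,140),green=(182,130)).items():
    p=atd(im,*q); print(nm,p.round(3))
im2=load('top0')
for nm,q in dict(jarlid=(224,102),glue=(256,126),big=(216,222),green=(217,291)).items():
    print(nm,atd(im2,*q).round(3))
crop('scene0',205,210,270,280,9); crop('top0',270,170,330,225,9)
```

```text
scene0 -0.1 1399 -0.18888494613918427
scene0 0.0 2848 0.2655861974639451
scene0 0.1 1706 0.288171902487367
scene0 0.2 147 0.09690204475359931
scene0 0.3 1731 0.1411936219191433
scene0 0.4 4023 0.14324979412822747
scene0 0.5 5596 0.10997661794966662
top0 -0.1 4660 -0.16028408031179542
top0 0.0 4589 0.2595718456904914
top0 0.1 2860 0.18347243926024803
top0 0.2 778 0.09847373654624347
top0 0.3 2196 0.14186249974562293
top0 0.4 4131 0.14275310328498514
top0 0.5 5361 0.11004030953086441
jarlid [0.66  0.263 0.075]
glue [0.601 0.19  0.095]
big [0.396 0.274 0.139]
green [0.256 0.283 0.095]
jarlid [0.659 0.263 0.076]
glue [0.596 0.193 0.099]
big [0.394 0.277 0.14 ]
green [0.255 0.283 0.096]
```

View pics/scene0_c205_210.png

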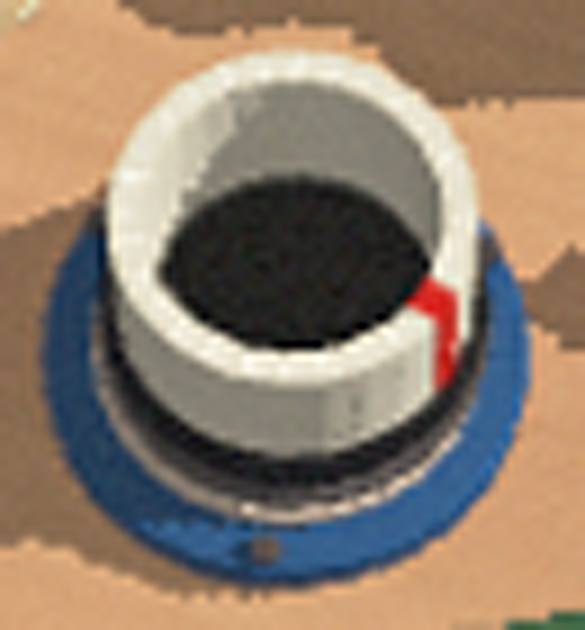

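View pics/top0_c270_170.png

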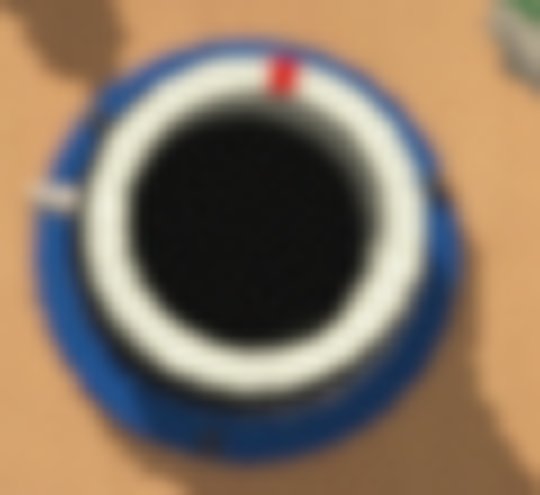

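Run:
```python
from h import *
C=np.array([.4509,.1093])
for f,q in [('scene0',(253.3,243.3)),('top0',(301.6,178.6))]:
    im=load(f); p=atz(im,*q,.0745); v=p[:2]-C; print(f,p,np.hypot(*v),np.degrees(np.arctan2(v[1],v[0])))
    W=cloud(im); m=(W[...,2]>.12)&(W[...,0]>.0)&(W[...,0]<.45)&(W[...,1]>.15)&(W[...,1]<.8)
    P=W[m]; 
    for x in np.arange(0,.45,.05):
        for y in np.arange(.15,.8,.05):
            k=(P[:,0]>=x)&(P[:,0]<x+.05)&(P[:,1]>=y)&(P[:,1]<y+.05)
            if k.sum()>3: print(round(x,2),round(y,2),k.sum(),P[k][:,2].max().round(3),end=' | ')
    print()
```

```text
scene0 [0.48704429 0.10141033 0.0745    ] 0.03699536043168486 -12.313525542698889
0.0 0.35 798 0.306 | 0.0 0.4 33 0.287 | 0.05 0.35 929 0.309 | 0.05 0.4 644 0.307 | 0.1 0.4 783 0.306 | 0.35 0.25 222 0.143 | 0.4 0.25 127 0.142 | 
top0 [0.48374736 0.09925804 0.0745    ] 0.034348074194125784 -16.999222357712377
0.05 0.4 30 0.152 | 0.1 0.4 296 0.187 | 0.1 0.55 21 0.26 | 0.35 0.25 241 0.143 | 0.35 0.3 6 0.136 | 0.4 0.25 106 0.142 |
```

```bash
cat >> h.py <<'E'
def Rdes(yaw):  # tool down, z axis at yaw (deg)
    a=np.radians(yaw); z=np.array([np.cos(a),np.sin(a),0]); y=np.array([0,0,-1.]); return np.stack([np.cross(y,z),y,z],1)
def plan(wps,claw,level=True):
    """wps: list of (pos,yaw,nrows); cartesian interp from measured pose; prints rows"""
    o=monitor.get_obs(); p=o['tool_pos'].copy(); Rm=R.from_rotvec(o['tool_rot'])
    out=[]
    for pos,yaw,n in wps:
        Rt=R.from_matrix(Rdes(yaw)); p0=p.copy();R0=Rm; rv=(R0.inv()*Rt).as_rotvec()
        for i in range(1,n+1):
            pn=p0+(np.array(pos)-p0)*i/n; Rn=R0*R.from_rotvec(rv*i/n)
            dr=(Rm.inv()*Rn).as_rotvec(); ds=Rm.as_matrix().T@(pn-p)*100
            out.append(list(dr.round(3)+0.)+list(ds.round(3)+0.)+[claw]); p=pn;Rm=Rn
    print(len(out),'rows; end',p.round(4)); print(','.join('%g'%x for r in out for x in r))
def st():
    o=monitor.get_obs(); M=R.from_rotvec(o['tool_rot']).as_matrix()
    print('t%.2f'%o['t'],'p',o['tool_pos'].round(5),'yaw %.2f'%np.degrees(np.arctan2(M[1,2],M[0,2])),'ydir',M[:,1].round(4),'F',o['contact_force'].round(2),'T',o['wrist_torque'].round(3),'open %.4f'%o['opening']); return o
E
python3 - <<'E'
from h import *
plan([([.4985,.2473,.19],67,13)],1)
for f in ['scene0','top0']:
    im=load(f);fr=im['frame'].astype(int);W=cloud(im)
    m=(fr[...,0]>150)&(fr[...,0]-fr[...,1]>70)&(fr[...,0]-fr[...,2]>70)&(np.hypot(W[...,0]-.451,W[...,1]-.109)<.045)&(W[...,2]>.068)
    v=W[m][:,:2].mean(0)-[.4509,.1093]; print(f,m.sum(),np.hypot(*v),np.degrees(np.arctan2(v[1],v[0])))
E
```

```text
13 rows; end [0.4985 0.2473 0.19  ]
0,0.014,0,3.315,0.148,-2.094,1,0,0.014,0,3.343,0.148,-2.049,1,0,0.014,0,3.37,0.148,-2.003,1,0,0.014,0,3.397,0.148,-1.957,1,0,0.014,0,3.423,0.147,-1.911,1,0,0.014,0,3.449,0.147,-1.864,1,0,0.014,0,3.474,0.147,-1.817,1,0,0.014,0,3.499,0.147,-1.77,1,0,0.014,0,3.522,0.147,-1.722,1,0,0.014,0,3.545,0.146,-1.674,1,0,0.014,0,3.568,0.146,-1.626,1,0,0.014,0,3.589,0.146,-1.577,1,0,0.014,0,3.611,0.146,-1.529,1
scene0 20 0.0358855385536297 -12.04487855566266
top0 9 0.03517760545611011 -14.38272924317739
```

Candidates: small yellow tool in the wooden stand at scene (286,184); larger yellow one, standing at (243,148); green one at (182,135). The smaller yellow one in the stand fits the description, and the crop confirms it. The mark lies at about -13° seen from the tube axis.

>>> servo_tool:
  commands: [0, 0.014, 0, 3.3, 0, -2.1, 1, 0, 0.014, 0, 3.35, 0, -2.05, 1, 0, 0.014, 0, 3.37, 0, -2.0, 1, 0, 0.014, 0, 3.4, 0.1, -1.95, 1, 0, 0.014, 0, 3.4, 0.2, -1.9, 1, 0, 0.014, 0, 3.45, 0.2, -1.85, 1, 0, 0.014, 0, 3.5, 0.2, -1.8, 1, 0, 0.014, 0, 3.5, 0.2, -1.75, 1, 0, 0.014, 0, 3.5, 0.2, -1.7, 1, 0, 0.014, 0, 3.55, 0.2, -1.65, 1, 0, 0.014, 0, 3.55, 0.2, -1.6, 1, 0, 0.014, 0, 3.6, 0.2, -1.6, 1, 0, 0.014, 0, 3.6, 0.2, -1.5, 1]
  grip_force: 100

```text
t: 1.45
tool_pos: [0.5052, 0.2352, 0.185]
tool_rot: [-1.552, 0.32, -0.315]
contact_force: [0.3, 1.2, -0.0]
opening: 0.0854
```

Run:
```python
from h import *
st(); snap('wrist','wrist1')
plan([([.4985,.2473,.12],67,4),([.4985,.2473,.061],67,6)],1)
```

```text
t1.45 p [0.50524 0.23516 0.18501] yaw 66.82 ydir [-0.004  -0.0038 -1.    ] F [ 0.27  1.22 -0.04] T [ 0.059 -0.02   0.025] open 0.0854
10 rows; end [0.4985 0.2473 0.061 ]
0.002,-0.002,0,-0.397,1.612,0.285,1,0.002,-0.002,0,-0.396,1.612,0.283,1,0.002,-0.002,0,-0.395,1.613,0.281,1,0.002,-0.002,0,-0.394,1.614,0.278,1,0,0,0,0,0.983,0,1,0,0,0,0,0.983,0,1,0,0,0,0,0.983,0,1,0,0,0,0,0.983,0,1,0,0,0,0,0.983,0,1,0,0,0,0,0.983,0,1
```

View pics/wrist1.png

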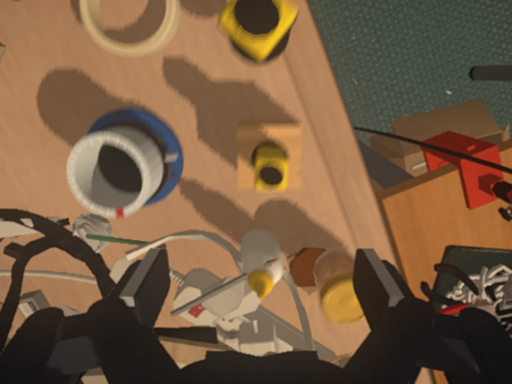

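Run:
```python
from h import *
im=load('wrist1');W=cloud(im);fr=im['frame'].astype(int)
def box(cx,cy,r,z0,z1): return (abs(W[...,0]-cx)<r)&(abs(W[...,1]-cy)<r)&(W[...,2]>z0)&(W[...,2]<z1)
P=W[box(.4509,.1093,.05,.07,.079)]; print('rim',P[:,:2].min(0),P[:,:2].max(0),(P[:,:2].min(0)+P[:,:2].max(0))/2,np.median(P[:,2]))
P=W[box(.4974,.2476,.05,.046,.054)]; print('stand',cv2.minAreaRect((P[:,:2]*1000).astype(np.float32)),np.median(P[:,2]))
P=W[box(.4974,.2476,.03,.098,.112)];print('top',P.mean(0),cv2.minAreaRect((P[:,:2]*1000).astype(np.float32)))
P=W[box(.4974,.2476,.03,.065,.112)];print('handle',cv2.minAreaRect((P[:,:2]*1000).astype(np.float32)))
m=(fr[...,0]>130)&(fr[...,0]-fr[...,1]>70)&(fr[...,0]-fr[...,2]>70)&box(.4509,.1093,.045,.068,.08)
v=W[m][:,:2].mean(0)-[.4509,.1093]; print(m.sum(),np.hypot(*v),np.degrees(np.arctan2(v[1],v[0])))
```

```text
rim [0.41120185 0.06776404] [0.48945375 0.14751979] [0.4503278  0.10764191] 0.07471168390210292
stand ((497.0263366699219, 246.23304748535156), (60.18253707885742, 60.71895980834961), 67.43832397460938) 0.05029931496947693
top [0.49661537 0.24676868 0.10520015] ((497.7176818847656, 246.44113159179688), (25.932859420776367, 25.674575805664062), 64.94630432128906)
handle ((497.6639404296875, 246.47300720214844), (26.336458206176758, 25.78099822998047), 65.16661834716797)
32 0.036435993529545255 -17.674174392489483
```

Run:
```python
from h import *
plan([([.4982,.2471,.12],65.5,4),([.4982,.2471,.061],65.5,6)],1)
```

```text
10 rows; end [0.4982 0.2471 0.061 ]
0.002,0.005,0,-0.402,1.612,0.278,1,0.002,0.005,0,-0.403,1.612,0.273,1,0.002,0.005,0,-0.403,1.613,0.268,1,0.002,0.005,0,-0.404,1.614,0.263,1,0,0,0,0,0.983,0,1,0,0,0,0,0.983,0,1,0,0,0,0,0.983,0,1,0,0,0,0,0.983,0,1,0,0,0,0,0.983,0,1,0,0,0,0,0.983,0,1
```

>>> servo_tool:
  commands: [0.002, 0.005, 0, -0.4, 1.6, 0.28, 1, 0.002, 0.005, 0, -0.4, 1.6, 0.27, 1, 0.002, 0.005, 0, -0.4, 1.6, 0.27, 1, 0.002, 0.005, 0, -0.4, 1.6, 0.26, 1, 0, 0, 0, 0, 0, 0, 1]

```text
t: 2.0
tool_pos: [0.4995, 0.2444, 0.1173]
tool_rot: [-1.544, 0.343, -0.343]
contact_force: [-0.4, -0.2, -0.9]
opening: 0.0852
```

Run:
```python
from h import *
st()
plan([([.4982,.2471,.061],65.5,7)],1)
```

```text
t2.00 p [0.49949 0.24439 0.1173 ] yaw 64.95 ydir [ 2.e-04 -7.e-04 -1.e+00] F [-0.41 -0.18 -0.91] T [ 0.008 -0.011  0.006] open 0.0852
7 rows; end [0.4982 0.2471 0.061 ]
0,-0.001,0,-0.033,0.804,0.028,1,0,-0.001,0,-0.033,0.804,0.028,1,0,-0.001,0,-0.033,0.804,0.028,1,0,-0.001,0,-0.033,0.804,0.028,1,0,-0.001,0,-0.033,0.804,0.028,1,0,-0.001,0,-0.033,0.804,0.028,1,0,-0.001,0,-0.033,0.804,0.028,1
```

>>> servo_tool:
  commands: [0, -0.005, 0, -0.15, 0.8, 0.14, 1, 0, 0, 0, -0.08, 0.8, 0.06, 1, 0, 0, 0, 0, 0.8, 0, 1, 0, 0, 0, 0, 0.8, 0, 1, 0, 0, 0, 0, 0.8, 0, 1, 0, 0, 0, 0, 0.8, 0, 1, 0, 0, 0, 0, 0.6, 0, 1, 0, 0, 0, 0, 0, 0, 1]

```text
t: 2.8
tool_pos: [0.4994, 0.2477, 0.0609]
tool_rot: [-1.544, 0.336, -0.341]
contact_force: [0.1, 0.1, -0.5]
opening: 0.0857
```

Run:
```python
from h import *
st();snap('scene','scene2');crop('scene2',230,120,340,230,6)
```

```text
t2.80 p [0.49942 0.24767 0.06085] yaw 65.29 ydir [ 2.9e-03 -2.0e-04 -1.0e+00] F [ 0.08  0.09 -0.52] T [-0.011  0.012 -0.066] open 0.0857
```

View pics/scene2_c230_120.png

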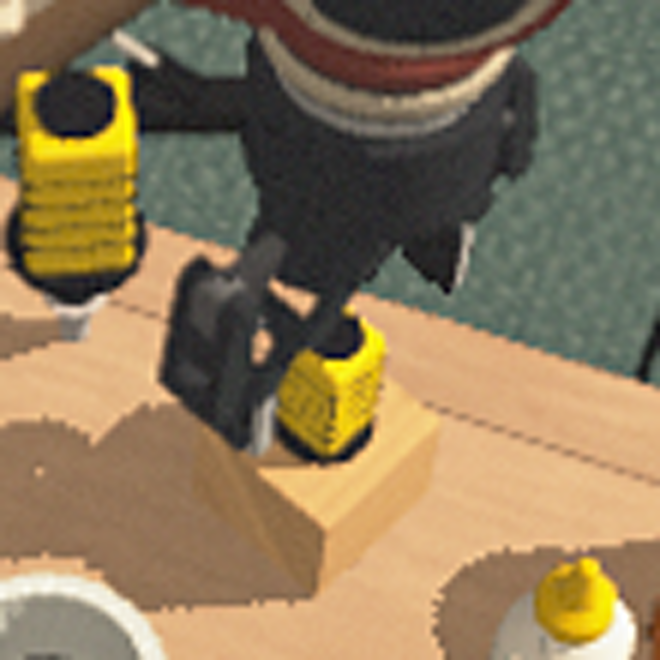

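>>> servo_tool:
  commands: [0, 0, 0, 0, 0, 0, 0, 0, 0, 0, 0, 0, 0, 0, 0, 0, 0, 0, 0, 0, 0, 0, 0, 0, 0, 0, 0, 0, 0, 0, 0, 0, 0, 0, 0, 0, 0, 0, 0, 0, 0, 0, 0, 0, 0, 0, 0, 0, 0]
  grip_force: 110

```text
t: 3.55
tool_pos: [0.501, 0.2481, 0.0632]
tool_rot: [-1.542, 0.333, -0.343]
contact_force: [0.3, -0.1, -0.8]
opening: 0.0235
```

Run:
```python
from h import *
st()
```

```text
t3.55 p [0.50103 0.24813 0.06318] yaw 65.28 ydir [ 0.0067  0.0011 -1.    ] F [ 0.29 -0.13 -0.76] T [0.016 0.008 0.05 ] open 0.0235
```

>>> servo_tool:
  commands: [0, 0, 0, 0, 0, 0, 0, 0, 0, 0, 0, 0, 0, 0]

```text
t: 3.75
tool_pos: [0.501, 0.2481, 0.0631]
tool_rot: [-1.542, 0.333, -0.343]
contact_force: [0.7, -0.8, -0.1]
opening: 0.0239
```

Run:
```python
from h import *
st();snap('scene','scene3');crop('scene3',230,120,340,230,6)
```

```text
t3.75 p [0.50101 0.24811 0.06315] yaw 65.29 ydir [ 0.0068  0.001  -1.    ] F [ 0.7  -0.77 -0.07] T [-0.013  0.013  0.006] open 0.0239
```

View pics/scene3_c230_120.png

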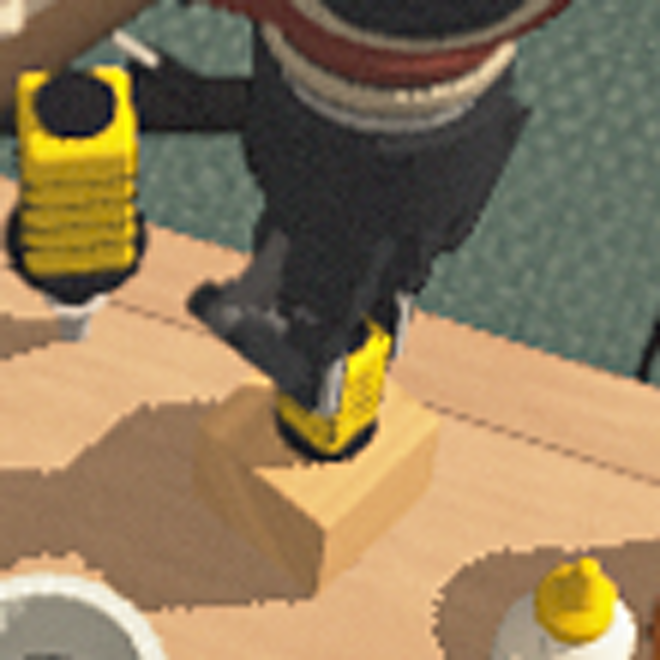

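```bash
cat >> h.py <<'E'
def plan2(wps,claw=0,Rg=None):
    o=monitor.get_obs(); p=o['tool_pos'].copy(); Rm=R.from_rotvec(o['tool_rot'])
    if Rg is None: Rg=np.load('Rg.npy')
    Rt=R.from_matrix(Rg); out=[]; first=True
    for pos,n in wps:
        p0=p.copy()
        for i in range(1,n+1):
            pn=p0+(np.array(pos)-p0)*i/n
            dr=(Rm.inv()*Rt).as_rotvec() if first else np.zeros(3)
            Rn=Rt if first else Rm
            ds=Rm.as_matrix().T@(pn-p)*100
            out.append(list(dr.round(3)+0.)+list(ds.round(2)+0.)+[claw]); p=pn; Rm=Rn; first=False
    print(len(out),'rows; end',p.round(4)); print(','.join('%g'%x for r in out for x in r))
E
python3 - <<'E'
from h import *
o=st(); np.save('Rg.npy',R.from_rotvec(o['tool_rot']).as_matrix()); print(np.load('Rg.npy').round(4))
plan2([([.501,.2481,.08],2),([.501,.2481,.15],4),([.4526,.108,.15],8)])
E
```

```text
t3.80 p [0.50103 0.24814 0.06317] yaw 65.28 ydir [ 0.0068  0.0011 -1.    ] F [-0.35  0.34 -0.42] T [ 0.006 -0.026  0.024] open 0.0235
[[ 0.9083  0.0068  0.4182]
 [-0.4182  0.0011  0.9084]
 [ 0.0057 -1.      0.0038]]
14 rows; end [0.4526 0.108  0.15  ]
0,0,0,0,-0.84,0,0,0,0,0,0,-0.84,0,0,0,0,0,0.01,-1.75,0.01,0,0,0,0,0.01,-1.75,0.01,0,0,0,0,0.01,-1.75,0.01,0,0,0,0,0.01,-1.75,0.01,0,0,0,0,0.18,-0.01,-1.84,0,0,0,0,0.18,-0.01,-1.84,0,0,0,0,0.18,-0.01,-1.84,0,0,0,0,0.18,-0.01,-1.84,0,0,0,0,0.18,-0.01,-1.84,0,0,0,0,0.18,-0.01,-1.84,0,0,0,0,0.18,-0.01,-1.84,0,0,0,0,0.18,-0.01,-1.84,0
```

>>> servo_tool:
  commands: [0, 0, 0, 0, -0.8, 0, 0, 0, 0, 0, 0, -0.9, 0, 0, 0, 0, 0, 0, -1.75, 0, 0, 0, 0, 0, 0, -1.75, 0, 0, 0, 0, 0, 0, -1.75, 0, 0, 0, 0, 0, 0, -1.75, 0, 0, 0, 0, 0, 0.18, 0, -1.84, 0, 0, 0, 0, 0.18, 0, -1.84, 0, 0, 0, 0, 0.18, 0, -1.84, 0, 0, 0, 0, 0.18, 0, -1.84, 0, 0, 0, 0, 0.18, 0, -1.84, 0, 0, 0, 0, 0.18, 0, -1.84, 0, 0, 0, 0, 0.18, 0, -1.84, 0, 0, 0, 0, 0.1, 0, -1.0, 0, 0, 0, 0, 0, 0, 0, 0]

```text
t: 5.3
tool_pos: [0.4537, 0.1124, 0.1633]
tool_rot: [-1.539, 0.325, -0.347]
contact_force: [0.4, -0.7, -0.9]
opening: 0.0237
```

Run:
```python
from h import *
st();snap('scene','scene4');crop('scene4',180,120,300,280,4)
snap('top','top4');crop('top4',240,140,340,240,6)
plan2([([.4526,.108,.15],2)])
```

```text
t5.30 p [0.45371 0.1124  0.16328] yaw 65.41 ydir [ 0.0148  0.0026 -0.9999] F [ 0.38 -0.72 -0.94] T [-0.042  0.053  0.022] open 0.0237
2 rows; end [0.4526 0.108  0.15  ]
-0.005,0.003,0.006,0.04,0.66,-0.28,0,0,0,0,0.04,0.66,-0.27,0
```

View pics/scene4_c180_120.png

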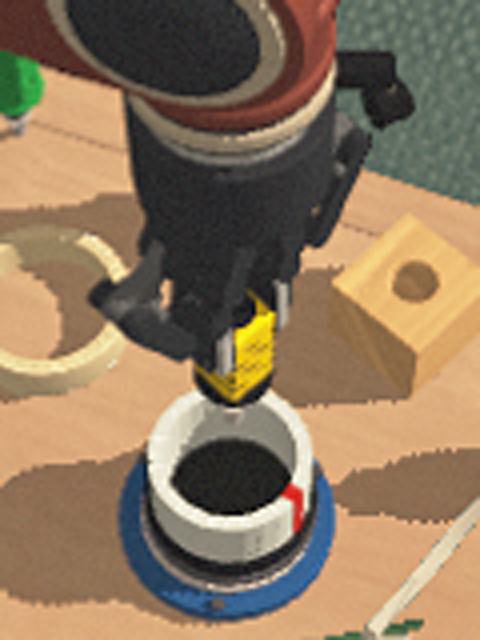

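View pics/top4_c240_140.png

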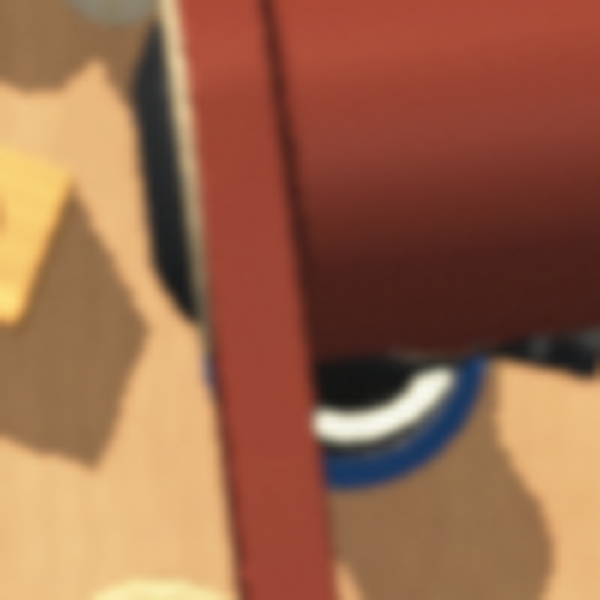

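Run:
```python
from h import *
crop('scene4',220,185,260,245,12)
crop('scene4',260,165,305,225,12)
```

```text
(no output)
```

View pics/scene4_c220_185.png

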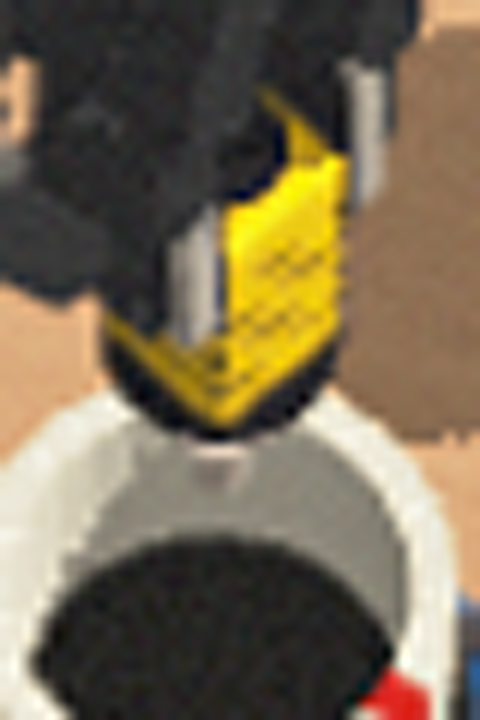

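View pics/scene4_c260_165.png

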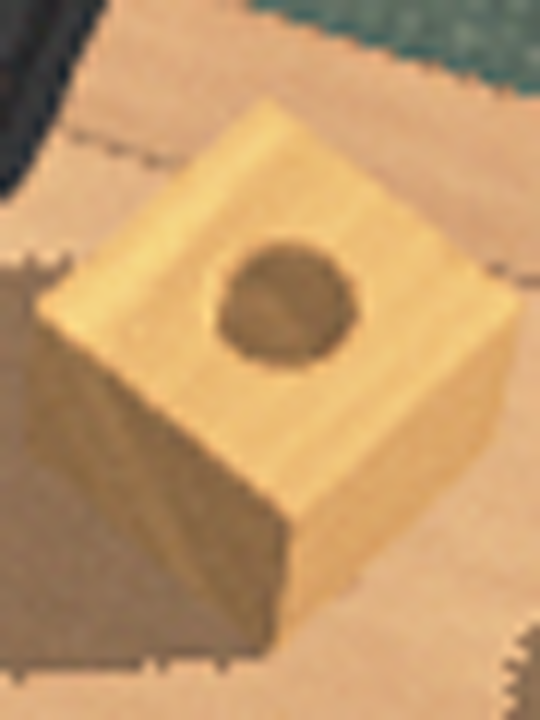

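Run:
```python
from h import *
from scipy.optimize import least_squares
im=load('scene4'); p=np.array([.45371,.1124,.16328])
a=np.linspace(0,2*np.pi,181)
def ext(x):
    P=[]
    for z in (.040,.044):
        P.append(np.c_[x[0]+.018*np.cos(a),x[1]+.018*np.sin(a),0*a+p[2]-.0531+z])
    q=proj(im,np.vstack(P)); return np.array([q[:,0].min(),q[:,0].max(),q[:,1].max()])
m=np.array([103/12+220-.46,341/12+220-.46,440/12+185-.46])
s=least_squares(lambda x:ext(x)-m,p[:2],diff_step=1e-4); print('disc c',s.x,s.fun,'off',s.x-p[:2])
t=atz(im,238.0,225.2,p[2]-.0531); print('tip',t,t[:2]-p[:2])
def cext(x):
    P=np.c_[x[0]+.0125*np.cos(a),x[1]+.0125*np.sin(a),0*a+.05];q=proj(im,P);return np.array([q[:,0].min(),q[:,0].max(),q[:,1].min(),q[:,1].max()])
m=np.array([218/12+260-.46,356/12+260-.46,242/12+165-.46,368/12+165-.46])
s=least_squares(lambda x:cext(x)-m,[.4974,.2476],diff_step=1e-4); print('hole',s.x,s.fun)
# rim outer ellipse scene0 crop (205,210)x9: left 105, right 475, top 48
i0=load('scene0')
def rext(x):
    P=np.c_[x[0]+.039*np.cos(a),x[1]+.039*np.sin(a),0*a+.0745];q=proj(i0,P);return np.array([q[:,0].min(),q[:,0].max(),q[:,1].min(),q[:,1].max()])
m=np.array([105/9+205-.45,476/9+205-.45,48/9+210-.45,383/9+210-.45])
s=least_squares(lambda x:rext(x)-m,[.4508,.109],diff_step=1e-4); print('rim scene',s.x,s.fun)
def bext(x):
    P=np.c_[x[0]+.032*np.cos(a),x[1]+.032*np.sin(a),0*a+.0745];q=proj(i0,P);return np.array([q[:,0].min(),q[:,0].max(),q[:,1].min(),q[:,1].max()])
m=np.array([137/9+205-.45,443/9+205-.45,80/9+210-.45,355/9+210-.45])
s=least_squares(lambda x:bext(x)-m,[.4508,.109],diff_step=1e-4); print('bore scene',s.x,s.fun)
```

```text
disc c [0.45128493 0.11476832] [-0.28967625  0.28981816 -0.00674387] off [-0.00242507  0.00236832]
tip [0.45302073 0.10959341 0.11018   ] [-0.00068927 -0.00280659]
hole [0.49863703 0.24818714] [-0.288179    0.28883326  0.07054801 -0.07299358]
rim scene [0.45032147 0.10986794] [ 0.11667197 -0.11677916  0.20410487 -0.18369334]
bore scene [0.45048718 0.10916423] [ 0.17688637 -0.17695426  0.16401284 -0.14750055]
```

Run:
```python
from h import *
plan2([([.4528,.108,.15],3),([.4528,.108,.1136],5)])
```

```text
8 rows; end [0.4528 0.108  0.1136]
-0.005,0.003,0.006,0.03,0.44,-0.18,0,0,0,0,0.03,0.44,-0.18,0,0,0,0,0.03,0.44,-0.18,0,0,0,0,0,0.73,0,0,0,0,0,0,0.73,0,0,0,0,0,0,0.73,0,0,0,0,0,0,0.73,0,0,0,0,0,0,0.73,0,0
```

>>> servo_tool:
  commands: [-0.005, 0.003, 0.006, 0.03, 0.4, -0.18, 0, 0, 0, 0, 0.03, 0.4, -0.18, 0, 0, 0, 0, 0.03, 0.4, -0.18, 0, 0, 0, 0, 0, 0.7, 0, 0, 0, 0, 0, 0, 0.7, 0, 0, 0, 0, 0, 0, 0.7, 0, 0, 0, 0, 0, 0, 0.6, 0, 0, 0, 0, 0, 0, 0.4, 0, 0, 0, 0, 0, 0, 0, 0, 0]

```text
t: 6.3
tool_pos: [0.4522, 0.1097, 0.1147]
tool_rot: [-1.543, 0.334, -0.338]
contact_force: [0.4, 0.6, -1.5]
opening: 0.0239
```

Run:
```python
from h import *
st();snap('scene','scene5');crop('scene5',205,180,285,260,8);snap('wrist','wrist5')
```

```text
t6.30 p [0.45221 0.1097  0.11472] yaw 65.45 ydir [ 0.003   0.0014 -1.    ] F [ 0.4   0.55 -1.53] T [ 0.02  -0.021 -0.028] open 0.0239
```

View pics/scene5_c205_180.png

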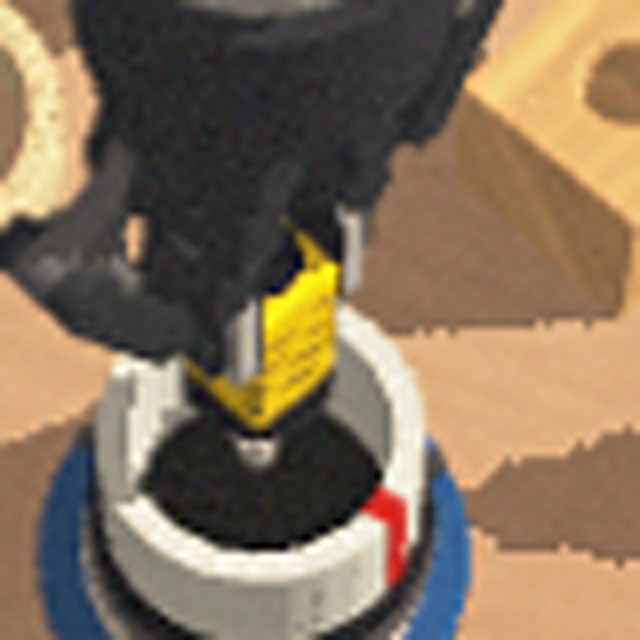

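View pics/wrist5.png

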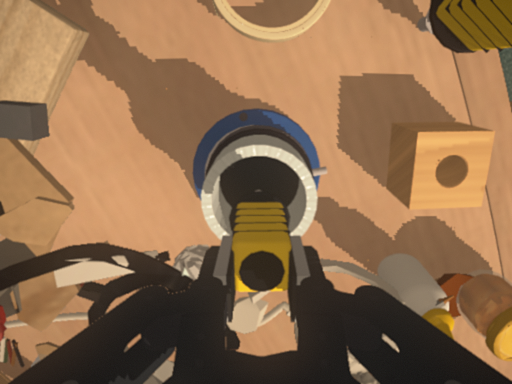

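Run:
```python
from h import *
from scipy.optimize import least_squares
crop('scene5',222,205,252,245,16)
im=load('wrist5');W=cloud(im)
def box(cx,cy,r,z0,z1): return (abs(W[...,0]-cx)<r)&(abs(W[...,1]-cy)<r)&(W[...,2]>z0)&(W[...,2]<z1)
P=W[box(.4522,.1097,.02,.152,.162)]; print('captop',len(P),P.mean(0) if len(P) else 0)
P=W[box(.4522,.1097,.035,.148,.165)]; print(cv2.minAreaRect((P[:,:2]*1000).astype(np.float32)),P[:,2].max(), np.median(P[:,2]))
P=W[box(.4509,.1093,.05,.07,.079)]; print('rim',P[:,:2].min(0),P[:,:2].max(0),np.median(P[:,2]))
print(fitc(P[:,:2][np.hypot(*(P[:,:2]-[.4505,.109]).T)<.043]))
```

```text
captop 3443 [0.4468423  0.11025126 0.15756934]
((450.2186584472656, 109.35139465332031), (51.02254104614258, 27.287168502807617), 65.20706176757812) 0.16499649369730796 0.15730415657904856
rim [0.41122403 0.06883741] [0.48538555 0.14646158] 0.07473574310477568
(array([0.4493036 , 0.10832049, 0.03518623]), np.float64(0.0021702340668180767))
```

View pics/scene5_c222_205.png

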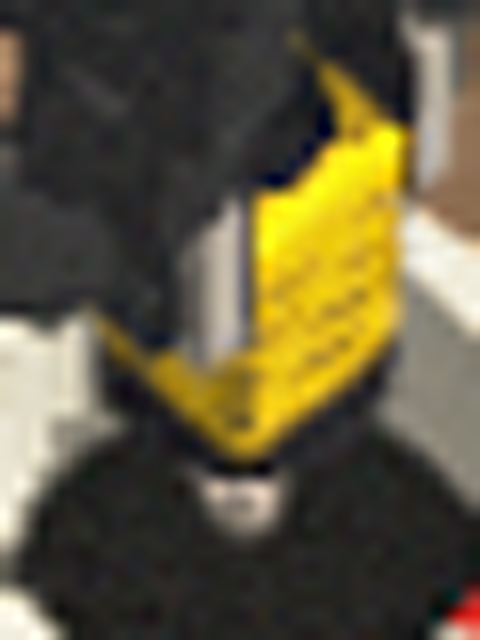

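Run:
```python
from h import *
from scipy.optimize import least_squares
im=load('scene5'); p=np.array([.45221,.1097,.11472]); a=np.linspace(0,2*np.pi,181)
zt=p[2]-.0528
def tb(x):
    P=np.c_[x[0]+.004*np.cos(a),x[1]+.004*np.sin(a),0*a+zt];q=proj(im,P);return np.array([q[:,0].mean(),q[:,1].max()])
for m in ([236.7,238.0],[236.7,237.5]):
    s=least_squares(lambda x:tb(x)-np.array(m),p[:2],diff_step=1e-4);print('tip',s.x,s.x-p[:2])
def cone(x): # cone top r9 at tip+20, disc bottom
    P=np.c_[x[0]+.018*np.cos(a),x[1]+.018*np.sin(a),0*a+zt+.040];q=proj(im,P);return np.array([q[:,0].min(),q[:,0].max(),q[:,1].max()])
m=np.array([98/16+222-.47,392/16+222-.47,472/16+205-.47])
s=least_squares(lambda x:cone(x)-m,p[:2],diff_step=1e-4);print('disc',s.x,s.x-p[:2],s.fun)
```

```text
tip [0.45006568 0.10952876] [-0.00214432 -0.00017124]
tip [0.44967226 0.11051786] [-0.00253774  0.00081786]
disc [0.44950413 0.11252734] [-0.00270587  0.00282734] [-0.51094477  0.51111584 -0.01087293]
```

Run:
```python
from h import *
a=np.radians(-14);d=np.array([np.cos(a),np.sin(a)])
q=np.array([.4527,.1082])+.0225*d
plan2([([q[0],q[1],.1136],6)])
```

```text
6 rows; end [0.4745 0.1028 0.1136]
0.001,0.003,-0.002,0.38,0.03,0.04,0,0,0,0,0.38,0.04,0.05,0,0,0,0,0.38,0.04,0.05,0,0,0,0,0.38,0.04,0.05,0,0,0,0,0.38,0.04,0.05,0,0,0,0,0.38,0.04,0.05,0
```

>>> servo_tool:
  commands: [0.001, 0.003, -0.002, 0.38, 0.02, 0.04, 0, 0, 0, 0, 0.38, 0.02, 0.05, 0, 0, 0, 0, 0.38, 0.02, 0.05, 0, 0, 0, 0, 0.38, 0.02, 0.05, 0, 0, 0, 0, 0.38, 0.02, 0.05, 0, 0, 0, 0, 0.2, 0.02, 0.02, 0, 0, 0, 0, 0, 0, 0, 0]

```text
t: 7.1
tool_pos: [0.4765, 0.1026, 0.1164]
tool_rot: [-1.54, 0.331, -0.347]
contact_force: [0.0, 0.7, -0.7]
opening: 0.0237
```

```bash
cat >> h.py <<'E'
C=np.array([.4527,.1082])
def sc():
    o=st(); v=o['tool_pos'][:2]-C; a=np.arctan2(v[1],v[0]); d=v/np.hypot(*v); t=np.array([d[1],-d[0]])
    F=o['contact_force'][:2]; print('ang %.1f r %.2fmm  Fout %.2f Ftan(cw) %.2f'%(np.degrees(a),1e3*np.hypot(*v),-F@d,F@t)); return o
E
python3 - <<'E'
from h import *
sc()
q=C+.026*np.array([np.cos(np.radians(-14)),np.sin(np.radians(-14))])
plan2([([*q,.1136],2)])
E
```

```text
t7.10 p [0.47648 0.10262 0.11638] yaw 65.25 ydir [ 0.0107  0.0017 -0.9999] F [ 0.04  0.69 -0.71] T [-0.018 -0.006 -0.044] open 0.0237
ang -13.2 r 24.42mm  Fout 0.12 Ftan(cw) -0.68
2 rows; end [0.4779 0.1019 0.1136]
-0.002,-0.001,0.003,0.08,0.14,0,0,0,0,0,0.08,0.14,0,0
```

>>> servo_tool:
  commands: [-0.002, 0, 0.003, 0.04, 0.14, 0, 0, 0, 0, 0, 0.03, 0.14, 0, 0, 0, 0, 0, 0, 0, 0, 0]

```text
t: 7.4
tool_pos: [0.477, 0.1023, 0.1131]
tool_rot: [-1.542, 0.334, -0.343]
contact_force: [1.0, 0.7, -1.5]
opening: 0.0238
```

Run:
```python
from h import *
sc()
q=C+.026*np.array([np.cos(np.radians(-14)),np.sin(np.radians(-14))])
plan2([([*q,.1136],2)])
```

```text
t7.40 p [0.47696 0.10233 0.11315] yaw 65.24 ydir [ 0.0062  0.0012 -1.    ] F [ 1.04  0.66 -1.48] T [ 0.034 -0.016  0.02 ] open 0.0238
ang -13.6 r 24.96mm  Fout -0.86 Ftan(cw) -0.89
2 rows; end [0.4779 0.1019 0.1136]
0,-0.001,-0.001,0.05,-0.02,0,0,0,0,0,0.05,-0.02,0,0
```

>>> servo_tool:
  commands: [0, 0, 0, 0.05, -0.02, 0.01, 0, 0, 0, 0, 0.05, 0, 0.01, 0]

```text
t: 7.6
tool_pos: [0.4777, 0.1022, 0.1132]
tool_rot: [-1.542, 0.334, -0.343]
contact_force: [-0.2, 0.1, -1.7]
opening: 0.0239
```

Run:
```python
from h import *
sc()
```

```text
t7.60 p [0.47772 0.10218 0.11318] yaw 65.26 ydir [ 0.0059  0.0012 -1.    ] F [-0.25  0.1  -1.72] T [ 0.035  0.019 -0.003] open 0.0239
ang -13.5 r 25.73mm  Fout 0.27 Ftan(cw) -0.04
```

>>> servo_tool:
  commands: [0, 0, 0, 0.06, 0, 0.01, 0, 0, 0, 0, 0.06, 0, 0.01, 0]

```text
t: 7.8
tool_pos: [0.4784, 0.102, 0.1131]
tool_rot: [-1.542, 0.335, -0.342]
contact_force: [-1.4, 0.2, -0.5]
opening: 0.0236
```

Run:
```python
from h import *
sc()
```

```text
t7.80 p [0.47844 0.10197 0.11305] yaw 65.26 ydir [ 0.0046  0.0014 -1.    ] F [-1.35  0.18 -0.46] T [0.05  0.288 0.03 ] open 0.0236
ang -13.6 r 26.48mm  Fout 1.36 Ftan(cw) 0.15
```

>>> servo_tool:
  commands: [0, 0, 0, 0.07, 0, 0.01, 0, 0, 0, 0, 0.07, 0, 0.01, 0]

```text
t: 8.0
tool_pos: [0.4791, 0.1017, 0.1129]
tool_rot: [-1.542, 0.337, -0.34]
contact_force: [-2.6, 0.5, -0.7]
opening: 0.0234
```

Run:
```python
from h import *
sc()
```

```text
t8.00 p [0.47913 0.10174 0.11294] yaw 65.27 ydir [ 0.0025  0.0018 -1.    ] F [-2.62  0.52 -0.65] T [ 0.134  0.558 -0.001] open 0.0234
ang -13.7 r 27.21mm  Fout 2.67 Ftan(cw) 0.12
```

Run:
```python
from h import *
q=C+.0287*np.array([np.cos(np.radians(-14)),np.sin(np.radians(-14))])
plan2([([*q,.1136],3)])
```

```text
3 rows; end [0.4805 0.1013 0.1136]
0.001,0,-0.004,0.05,-0.02,0.01,0,0,0,0,0.05,-0.02,0.01,0,0,0,0,0.05,-0.02,0.01,0
```

>>> servo_tool:
  commands: [0.0005, 0, -0.002, 0.06, -0.02, 0.01, 0, 0.0005, 0, -0.002, 0.06, -0.02, 0.01, 0]

```text
t: 8.2
tool_pos: [0.4794, 0.1016, 0.113]
tool_rot: [-1.542, 0.336, -0.341]
contact_force: [-2.9, 0.9, -0.2]
opening: 0.0239
```

Run:
```python
from h import *
sc()
```

```text
t8.20 p [0.47943 0.10163 0.11295] yaw 65.26 ydir [ 0.004   0.0015 -1.    ] F [-2.9   0.92 -0.23] T [0.171 0.605 0.072] open 0.0239
ang -13.8 r 27.53mm  Fout 3.03 Ftan(cw) -0.20
```

>>> servo_tool:
  commands: [0.0005, 0, -0.003, 0.09, 0, 0.02, 0, 0.0005, 0, -0.003, 0.09, 0, 0.02, 0]

```text
t: 8.4
tool_pos: [0.4802, 0.1015, 0.1128]
tool_rot: [-1.542, 0.333, -0.344]
contact_force: [-4.0, 1.1, 2.2]
opening: 0.0236
```

```bash
cat >> h.py <<'E'
def arc(n,step=2.0,c=0.09,zc=0.0,tan=0.1,rc=0.0027,tx=0,tz=0,ang=None):
    o=sc(); v=o['tool_pos'][:2]-C; a0=np.degrees(np.arctan2(v[1],v[0])) if ang is None else ang
    Rg=np.load('Rg.npy'); Rm=R.from_rotvec(o['tool_rot'])
    e=(Rm.inv()*R.from_matrix(Rg)).as_rotvec(); print('tilt err',e.round(4))
    out=[]
    for k in range(n):
        a=np.radians(a0-step*(k+.5)); d=np.array([np.cos(a),np.sin(a),0]); t=np.array([d[1],-d[0],0])
        s=Rg.T@(t*tan+d*c); w=Rg.T@np.array([d[1],-d[0],0])*rc+e/n
        s[1]=zc
        out+= [w[0].round(4),w[1].round(4),w[2].round(4),s[0].round(3),s[1],s[2].round(3),0]
    print(', '.join('%g'%(x+0) for x in out))
E
python3 - <<'E'
from h import *
arc(8)
E
```

```text
t8.40 p [0.48022 0.10149 0.11275] yaw 65.27 ydir [ 7.1e-03  4.0e-04 -1.0e+00] F [-4.02  1.09  2.15] T [0.216 1.132 0.046] open 0.0236
ang -13.7 r 28.33mm  Fout 4.16 Ftan(cw) -0.11
tilt err [ 0.0005 -0.0002  0.0006]
0.0005, 0, -0.0026, 0.106, 0, -0.083, 0, 0.0004, 0, -0.0026, 0.103, 0, -0.086, 0, 0.0003, 0, -0.0026, 0.1, 0, -0.09, 0, 0.0003, 0, -0.0026, 0.097, 0, -0.093, 0, 0.0002, 0, -0.0026, 0.093, 0, -0.097, 0, 0.0001, 0, -0.0026, 0.09, 0, -0.1, 0, 0, 0, -0.0026, 0.086, 0, -0.103, 0, -0.0001, 0, -0.0026, 0.083, 0, -0.106, 0
```

>>> servo_tool:
  commands: [0.0005, 0, -0.0026, 0.105, 0, -0.083, 0, 0.0004, 0, -0.0026, 0.103, 0, -0.086, 0, 0.0003, 0, -0.0026, 0.1, 0, -0.09, 0, 0.0003, 0, -0.0026, 0.097, 0, -0.093, 0, 0.0002, 0, -0.0026, 0.093, 0, -0.097, 0, 0.0001, 0, -0.0026, 0.09, 0, -0.1, 0, 0, 0, -0.0026, 0.086, 0, -0.103, 0, 0, 0, -0.0026, 0.083, 0, -0.106, 0]

```text
t: 9.2
tool_pos: [0.4799, 0.0994, 0.1128]
tool_rot: [-1.527, 0.327, -0.349]
contact_force: [-5.0, 4.3, 1.2]
opening: 0.024
```

Run:
```python
from h import *
arc(8)
```

```text
t9.20 p [0.4799  0.09943 0.11276] yaw 65.26 ydir [ 0.0173  0.0135 -0.9998] F [-5.02  4.33  1.2 ] T [1.002 1.035 0.045] open 0.0240
ang -17.9 r 28.58mm  Fout 6.11 Ftan(cw) -2.58
tilt err [-0.0157 -0.0005  0.0043]
-0.0017, -0.0001, -0.0021, 0.1, 0, -0.09, 0, -0.0018, -0.0001, -0.0022, 0.097, 0, -0.094, 0, -0.0019, -0.0001, -0.0022, 0.093, 0, -0.097, 0, -0.002, -0.0001, -0.0022, 0.09, 0, -0.1, 0, -0.0021, -0.0001, -0.0022, 0.086, 0, -0.103, 0, -0.0022, -0.0001, -0.0022, 0.083, 0, -0.106, 0, -0.0023, -0.0001, -0.0021, 0.079, 0, -0.109, 0, -0.0023, -0.0001, -0.0021, 0.075, 0, -0.112, 0
```

```bash
cat >> h.py <<'E'
def arc(n,step=2.0,c=0.09,zc=0.0,tan=0.15,rc=0.0018,rt=0.0016,eg=0.8,C=C):
    o=st(); M=R.from_rotvec(o['tool_rot']).as_matrix(); Rg=np.load('Rg.npy')
    tip=o['tool_pos'][:2]+.04*(M[:2,1]-Rg[:2,1]); v=tip-C
    a0=np.degrees(np.arctan2(v[1],v[0])); d=v/np.hypot(*v);t=np.array([d[1],-d[0]]);F=o['contact_force'][:2];T=o['wrist_torque'];FT=np.array([-T[1],T[0]])/.215
    print('ANG %.1f r %.2f z %.2f  Fout %.2f (T: %.2f) Ftan %.2f (T: %.2f)'%(a0,1e3*np.hypot(*v),1e3*o['tool_pos'][2],-F@d,-FT@d,-F@t,-FT@t))
    e=(R.from_matrix(M.T@Rg)).as_rotvec(); print('tilt err',e.round(4))
    out=[]
    for k in range(n):
        a=np.radians(a0-step*(k+.5)); d=np.array([np.cos(a),np.sin(a),0]); t=np.array([d[1],-d[0],0])
        s=Rg.T@(t*tan+d*c); X=lambda u:np.array([u[1],-u[0],0]); w=Rg.T@(X(d)*rc+X(t)*rt)+eg*e/n
        s[1]=zc
        out.append([w[0].round(4),w[1].round(4),w[2].round(4),s[0].round(3),s[1],s[2].round(3),0])
    print(', '.join('%g'%(x+0) for r in out for x in r))
E
python3 - <<'E'
from h import *
arc(8)
E
```

```text
t9.20 p [0.4799  0.09943 0.11276] yaw 65.26 ydir [ 0.0173  0.0135 -0.9998] F [-5.02  4.33  1.2 ] T [1.002 1.035 0.045] open 0.0240
ANG -16.7 r 28.83 z 112.76  Fout 6.06 (T: 5.95) Ftan 2.71 (T: 3.08)
tilt err [-0.0157 -0.0005  0.0043]
-0.0029, -0.0001, -0.0015, 0.108, 0, -0.138, 0, -0.003, -0.0001, -0.0015, 0.103, 0, -0.141, 0, -0.0031, -0.0001, -0.0014, 0.098, 0, -0.145, 0, -0.0031, -0.0001, -0.0014, 0.093, 0, -0.148, 0, -0.0032, -0.0001, -0.0013, 0.088, 0, -0.151, 0, -0.0033, -0.0001, -0.0013, 0.082, 0, -0.154, 0, -0.0033, -0.0001, -0.0012, 0.077, 0, -0.157, 0, -0.0034, -0.0001, -0.0012, 0.071, 0, -0.16, 0
```

>>> servo_tool:
  commands: [-0.003, 0, -0.0015, 0.108, 0, -0.138, 0, -0.003, 0, -0.0015, 0.103, 0, -0.141, 0, -0.003, 0, -0.0014, 0.098, 0, -0.145, 0, -0.003, 0, -0.0014, 0.093, 0, -0.148, 0, -0.003, 0, -0.0013, 0.088, 0, -0.151, 0, -0.0033, 0, -0.0013, 0.082, 0, -0.154, 0, -0.0033, 0, -0.0012, 0.077, 0, -0.157, 0, -0.0034, 0, -0.0012, 0.071, 0, -0.16, 0]

```text
t: 10.0
tool_pos: [0.4789, 0.0968, 0.1129]
tool_rot: [-1.528, 0.332, -0.345]
contact_force: [-3.5, 5.1, 0.3]
opening: 0.0233
```

Run:
```python
from h import *
arc(8)
```

```text
t10.00 p [0.47892 0.09675 0.11291] yaw 65.22 ydir [ 0.0118  0.0141 -0.9998] F [-3.46  5.12  0.25] T [1.179 0.913 0.002] open 0.0233
ANG -22.5 r 28.59 z 112.91  Fout 5.16 (T: 6.02) Ftan 3.41 (T: 3.44)
tilt err [-0.0139 -0.0012 -0.0009]
-0.003, -0.0001, -0.0019, 0.093, 0, -0.148, 0, -0.003, -0.0001, -0.0019, 0.088, 0, -0.151, 0, -0.0031, -0.0001, -0.0018, 0.083, 0, -0.154, 0, -0.0031, -0.0001, -0.0018, 0.077, 0, -0.157, 0, -0.0032, -0.0001, -0.0017, 0.072, 0, -0.16, 0, -0.0032, -0.0001, -0.0016, 0.066, 0, -0.162, 0, -0.0033, -0.0001, -0.0016, 0.06, 0, -0.164, 0, -0.0034, -0.0001, -0.0015, 0.055, 0, -0.166, 0
```

```bash
cat >> h.py <<'E'
def arc2(n,adv=0.9,Fr=6.0,Ft=3.3,A=(.12,.31),K=(.0036,.0008),eg=0.8,zref=.1131,C=C,rowsz=None):
    o=st(); M=R.from_rotvec(o['tool_rot']).as_matrix(); Rg=np.load('Rg.npy')
    tip=o['tool_pos'][:2]+.04*(M[:2,1]-Rg[:2,1]); v=tip-C
    a0=np.degrees(np.arctan2(v[1],v[0])); d=v/np.hypot(*v);t=np.array([d[1],-d[0]]);F=o['contact_force'][:2];T=o['wrist_torque'];FT=np.array([-T[1],T[0]])/.215
    print('ANG %.1f r %.2f z %.2f  Fout %.2f (T: %.2f) Ftan %.2f (T: %.2f)'%(a0,1e3*np.hypot(*v),1e3*o['tool_pos'][2],-F@d,-FT@d,-F@t,-FT@t))
    e=(R.from_matrix(M.T@Rg)).as_rotvec(); print('tilt err',e.round(4))
    step=np.degrees(adv/28); zc=(o['tool_pos'][2]-zref)*100/n; out=[]
    for k in range(n):
        a=np.radians(a0-step*(k+.5)); d=np.array([np.cos(a),np.sin(a)]); t=np.array([d[1],-d[0]])
        P=Fr*d+Ft*t; s2=t*adv+np.array(A)*P; Te=.215*np.array([-P[1],P[0]]); w2=-np.array(K)*Te
        s=Rg.T@np.array([*s2,0])/10; w=Rg.T@np.array([*w2,0])+eg*e/n
        out.append([w[0].round(4),w[1].round(4),w[2].round(4),s[0].round(3),round(zc,3),s[2].round(3),0])
    np.save('last.npy',np.array(out))
    print(', '.join('%g'%(x+0) for r in out for x in r))
E
python3 - <<'E'
from h import *
arc2(8)
E
```

```text
t10.00 p [0.47892 0.09675 0.11291] yaw 65.22 ydir [ 0.0118  0.0141 -0.9998] F [-3.46  5.12  0.25] T [1.179 0.913 0.002] open 0.0233
ANG -22.5 r 28.59 z 112.91  Fout 5.16 (T: 6.02) Ftan 3.41 (T: 3.44)
tilt err [-0.0139 -0.0012 -0.0009]
-0.0049, -0.0001, -0.0025, 0.118, -0.002, -0.221, 0, -0.005, -0.0001, -0.0025, 0.115, -0.002, -0.226, 0, -0.0051, -0.0001, -0.0025, 0.112, -0.002, -0.23, 0, -0.0052, -0.0001, -0.0025, 0.108, -0.002, -0.234, 0, -0.0053, -0.0002, -0.0025, 0.105, -0.002, -0.238, 0, -0.0054, -0.0002, -0.0026, 0.101, -0.002, -0.242, 0, -0.0055, -0.0002, -0.0026, 0.098, -0.002, -0.245, 0, -0.0056, -0.0002, -0.0026, 0.094, -0.002, -0.249, 0
```

>>> servo_tool:
  commands: [-0.005, 0, -0.0025, 0.118, 0, -0.22, 0, -0.005, 0, -0.0025, 0.115, 0, -0.225, 0, -0.005, 0, -0.0025, 0.112, 0, -0.23, 0, -0.005, 0, -0.0025, 0.108, 0, -0.235, 0, -0.0053, 0, -0.0025, 0.105, 0, -0.238, 0, -0.0054, 0, -0.0025, 0.1, 0, -0.242, 0, -0.0055, 0, -0.0025, 0.098, 0, -0.245, 0, -0.0055, 0, -0.0025, 0.094, 0, -0.249, 0]

```text
t: 10.8
tool_pos: [0.4768, 0.0914, 0.1135]
tool_rot: [-1.536, 0.333, -0.346]
contact_force: [-3.4, 6.6, 0.7]
opening: 0.0234
```

Run:
```python
from h import *
arc2(8)
```

```text
t10.80 p [0.47681 0.0914  0.11346] yaw 65.14 ydir [ 0.0096  0.0059 -0.9999] F [-3.42  6.62  0.75] T [1.716 0.834 0.057] open 0.0234
ANG -34.4 r 29.37 z 113.46  Fout 6.57 (T: 7.71) Ftan 3.53 (T: 4.39)
tilt err [-0.0056 -0.0024  0.0005]
-0.0047, -0.0003, -0.0024, 0.096, 0.005, -0.247, 0, -0.0048, -0.0003, -0.0024, 0.092, 0.005, -0.25, 0, -0.0048, -0.0003, -0.0024, 0.088, 0.005, -0.253, 0, -0.0049, -0.0003, -0.0024, 0.084, 0.005, -0.255, 0, -0.005, -0.0003, -0.0024, 0.08, 0.005, -0.258, 0, -0.005, -0.0003, -0.0024, 0.076, 0.005, -0.26, 0, -0.0051, -0.0003, -0.0024, 0.072, 0.005, -0.261, 0, -0.0051, -0.0003, -0.0023, 0.067, 0.005, -0.263, 0
```

```bash
sed -i 's/\.215$/.235/; s#/\.215#/.235#' h.py
python3 - <<'E'
from h import *
arc2(10,Fr=5.3,Ft=3.0)
E
```

```text
t10.80 p [0.47681 0.0914  0.11346] yaw 65.14 ydir [ 0.0096  0.0059 -0.9999] F [-3.42  6.62  0.75] T [1.716 0.834 0.057] open 0.0234
ANG -34.4 r 29.37 z 113.46  Fout 6.57 (T: 7.06) Ftan 3.53 (T: 4.02)
tilt err [-0.0056 -0.0024  0.0005]
-0.0041, -0.0002, -0.0021, 0.083, 0.004, -0.231, 0, -0.0042, -0.0002, -0.0021, 0.079, 0.004, -0.233, 0, -0.0043, -0.0002, -0.0021, 0.076, 0.004, -0.236, 0, -0.0043, -0.0002, -0.0021, 0.072, 0.004, -0.238, 0, -0.0044, -0.0002, -0.0021, 0.068, 0.004, -0.24, 0, -0.0044, -0.0002, -0.0021, 0.064, 0.004, -0.241, 0, -0.0045, -0.0002, -0.0021, 0.06, 0.004, -0.243, 0, -0.0045, -0.0002, -0.0021, 0.055, 0.004, -0.244, 0, -0.0046, -0.0002, -0.0021, 0.051, 0.004, -0.244, 0, -0.0046, -0.0002, -0.002, 0.047, 0.004, -0.245, 0
```

>>> servo_tool:
  commands: [-0.0041, 0, -0.0021, 0.083, 0.004, -0.231, 0, -0.0042, 0, -0.0021, 0.079, 0.004, -0.233, 0, -0.0043, 0, -0.0021, 0.076, 0.004, -0.236, 0, -0.0043, 0, -0.0021, 0.072, 0.004, -0.238, 0, -0.0044, 0, -0.0021, 0.068, 0.004, -0.24, 0, -0.0044, 0, -0.0021, 0.064, 0.004, -0.241, 0, -0.0045, 0, -0.0021, 0.06, 0.004, -0.243, 0, -0.0045, 0, -0.0021, 0.055, 0.004, -0.244, 0, -0.0046, 0, -0.0021, 0.051, 0.004, -0.244, 0, -0.0046, 0, -0.002, 0.047, 0.004, -0.245, 0]

```text
t: 11.8
tool_pos: [0.4735, 0.0877, 0.1145]
tool_rot: [-1.531, 0.33, -0.352]
contact_force: [-3.0, 7.3, 1.0]
opening: 0.0238
```

Run:
```python
from h import *
arc2(10,Fr=5.3,Ft=3.0)
```

```text
t11.80 p [0.47354 0.08769 0.11448] yaw 65.05 ydir [ 0.0165  0.0093 -0.9998] F [-3.02  7.3   1.03] T [ 1.672  0.594 -0.031] open 0.0238
ANG -43.6 r 29.29 z 114.48  Fout 7.22 (T: 6.74) Ftan 3.21 (T: 3.41)
tilt err [-0.0115 -0.0041  0.0054]
-0.0049, -0.0004, -0.0017, 0.064, 0.014, -0.241, 0, -0.005, -0.0004, -0.0017, 0.06, 0.014, -0.242, 0, -0.005, -0.0004, -0.0017, 0.056, 0.014, -0.244, 0, -0.0051, -0.0004, -0.0017, 0.051, 0.014, -0.244, 0, -0.0051, -0.0004, -0.0017, 0.047, 0.014, -0.245, 0, -0.0051, -0.0004, -0.0016, 0.043, 0.014, -0.245, 0, -0.0051, -0.0004, -0.0016, 0.038, 0.014, -0.246, 0, -0.0052, -0.0004, -0.0016, 0.034, 0.014, -0.245, 0, -0.0052, -0.0004, -0.0016, 0.029, 0.014, -0.245, 0, -0.0052, -0.0004, -0.0015, 0.025, 0.014, -0.244, 0
```

Run:
```python
from h import *
arc2(10,adv=1.2,Fr=4.7,Ft=3.0,zref=.1125)
```

```text
t11.80 p [0.47354 0.08769 0.11448] yaw 65.05 ydir [ 0.0165  0.0093 -0.9998] F [-3.02  7.3   1.03] T [ 1.672  0.594 -0.031] open 0.0238
ANG -43.6 r 29.29 z 114.48  Fout 7.22 (T: 6.74) Ftan 3.21 (T: 3.41)
tilt err [-0.0115 -0.0041  0.0054]
-0.0047, -0.0004, -0.0015, 0.043, 0.02, -0.26, 0, -0.0047, -0.0004, -0.0015, 0.036, 0.02, -0.26, 0, -0.0048, -0.0004, -0.0015, 0.029, 0.02, -0.261, 0, -0.0048, -0.0004, -0.0014, 0.022, 0.02, -0.26, 0, -0.0048, -0.0004, -0.0014, 0.015, 0.02, -0.259, 0, -0.0048, -0.0004, -0.0014, 0.009, 0.02, -0.258, 0, -0.0049, -0.0004, -0.0013, 0.002, 0.02, -0.256, 0, -0.0049, -0.0004, -0.0013, -0.005, 0.02, -0.254, 0, -0.0049, -0.0004, -0.0013, -0.012, 0.02, -0.252, 0, -0.0049, -0.0004, -0.0012, -0.019, 0.02, -0.248, 0
```

>>> servo_tool:
  commands: [-0.0047, 0, -0.0015, 0.043, 0.02, -0.26, 0, -0.0047, 0, -0.0015, 0.036, 0.02, -0.26, 0, -0.0048, 0, -0.0015, 0.029, 0.02, -0.26, 0, -0.0048, 0, -0.0014, 0.022, 0.02, -0.26, 0, -0.0048, 0, -0.0014, 0.015, 0.02, -0.259, 0, -0.0048, 0, -0.0014, 0.009, 0.02, -0.258, 0, -0.0049, 0, -0.0013, 0.002, 0.02, -0.256, 0, -0.0049, 0, -0.0013, -0.005, 0.02, -0.254, 0, -0.0049, 0, -0.0013, -0.012, 0.02, -0.252, 0, -0.0049, 0, -0.0012, -0.019, 0.02, -0.248, 0]

```text
t: 12.8
tool_pos: [0.4696, 0.0845, 0.1158]
tool_rot: [-1.525, 0.322, -0.363]
contact_force: [-1.4, 6.3, 0.5]
opening: 0.0236
```

Run:
```python
from h import *
arc2(10,adv=1.2,Fr=4.7,Ft=3.0,zref=.1125)
```

```text
t12.80 p [0.46963 0.08451 0.11584] yaw 64.92 ydir [ 0.0289  0.012  -0.9995] F [-1.44  6.32  0.49] T [1.558 0.357 0.054] open 0.0236
ANG -52.5 r 29.29 z 115.84  Fout 5.89 (T: 6.19) Ftan 2.70 (T: 2.82)
tilt err [-0.0192 -0.0066  0.0155]
-0.0054, -0.0006, -0.0006, 0.018, 0.033, -0.26, 0, -0.0054, -0.0006, -0.0006, 0.011, 0.033, -0.259, 0, -0.0055, -0.0006, -0.0005, 0.004, 0.033, -0.257, 0, -0.0055, -0.0006, -0.0005, -0.003, 0.033, -0.255, 0, -0.0055, -0.0006, -0.0005, -0.01, 0.033, -0.253, 0, -0.0055, -0.0006, -0.0004, -0.017, 0.033, -0.25, 0, -0.0055, -0.0006, -0.0004, -0.024, 0.033, -0.246, 0, -0.0054, -0.0006, -0.0003, -0.031, 0.033, -0.242, 0, -0.0054, -0.0006, -0.0003, -0.037, 0.033, -0.238, 0, -0.0054, -0.0006, -0.0002, -0.044, 0.033, -0.233, 0
```

```bash
cat >> h.py <<'E'
_hist=[]
def arc3(n,adv=1.2,Fr=4.7,Ft=3.0,A=(.12,.31),K=(.0036,0.),wb=(0,.0015),zb=.03,eg=0.8,zref=.1130,C=C,ang=None):
    o=st(); M=R.from_rotvec(o['tool_rot']).as_matrix(); Rg=np.load('Rg.npy')
    tip=o['tool_pos'][:2]+.04*(M[:2,1]-Rg[:2,1]); v=tip-C
    a0=np.degrees(np.arctan2(v[1],v[0])); d=v/np.hypot(*v);t=np.array([d[1],-d[0]]);F=o['contact_force'][:2];T=o['wrist_torque'];FT=np.array([-T[1],T[0]])/.235
    print('ANG %.1f r %.2f z %.2f  Fout %.2f (T: %.2f) Ftan %.2f (T: %.2f)'%(a0,1e3*np.hypot(*v),1e3*o['tool_pos'][2],-F@d,-FT@d,-F@t,-FT@t))
    print('fdir',np.degrees(np.arctan2(-FT[1],-FT[0])).round(1))
    e=(R.from_matrix(M.T@Rg)).as_rotvec(); print('tilt err',e.round(4))
    if ang is not None: a0=ang
    step=np.degrees(adv/28)*.8; zc=(o['tool_pos'][2]-zref)*100/n+zb; out=[]
    for k in range(n):
        a=np.radians(a0-step*(k+.5)); d=np.array([np.cos(a),np.sin(a)]); t=np.array([d[1],-d[0]])
        P=Fr*d+Ft*t; s2=t*adv+np.array(A)*P; Te=.235*np.array([-P[1],P[0]]); w2=-np.array(K)*Te+np.array(wb)
        s=Rg.T@np.array([*s2,0])/10; w=Rg.T@np.array([*w2,0])+eg*e/n
        out.append([w[0].round(4),w[1].round(4),w[2].round(4),s[0].round(3),round(zc,3),s[2].round(3),0])
    print(', '.join('%g'%(x+0) for r in out for x in r))
E
python3 - <<'E'
from h import *
arc3(10,zb=.025)
E
```

```text
t12.80 p [0.46963 0.08451 0.11584] yaw 64.92 ydir [ 0.0289  0.012  -0.9995] F [-1.44  6.32  0.49] T [1.558 0.357 0.054] open 0.0236
ANG -52.5 r 29.29 z 115.84  Fout 5.89 (T: 6.19) Ftan 2.70 (T: 2.82)
fdir -77.1
tilt err [-0.0192 -0.0066  0.0155]
-0.0064, -0.0006, 0.0006, 0.018, 0.053, -0.26, 0, -0.0064, -0.0006, 0.0006, 0.013, 0.053, -0.259, 0, -0.0064, -0.0006, 0.0006, 0.007, 0.053, -0.258, 0, -0.0064, -0.0006, 0.0006, 0.002, 0.053, -0.257, 0, -0.0064, -0.0006, 0.0006, -0.004, 0.053, -0.255, 0, -0.0064, -0.0006, 0.0006, -0.009, 0.053, -0.253, 0, -0.0064, -0.0006, 0.0006, -0.015, 0.053, -0.25, 0, -0.0064, -0.0006, 0.0007, -0.02, 0.053, -0.248, 0, -0.0064, -0.0006, 0.0007, -0.026, 0.053, -0.245, 0, -0.0063, -0.0006, 0.0007, -0.031, 0.053, -0.242, 0
```

>>> servo_tool:
  commands: [-0.0064, -0.0006, 0.0006, 0.018, 0.05, -0.26, 0, -0.0064, -0.0006, 0.0006, 0.013, 0.05, -0.259, 0, -0.0064, -0.0006, 0.0006, 0.007, 0.05, -0.258, 0, -0.0064, -0.0006, 0.0006, 0.002, 0.05, -0.257, 0, -0.0064, -0.0006, 0.0006, -0.004, 0.05, -0.255, 0, -0.0064, -0.0006, 0.0006, -0.009, 0.05, -0.253, 0, -0.0064, -0.0006, 0.0006, -0.015, 0.05, -0.25, 0, -0.0064, -0.0006, 0.0007, -0.02, 0.05, -0.248, 0]

```text
t: 13.6
tool_pos: [0.4684, 0.0832, 0.1163]
tool_rot: [-1.527, 0.323, -0.359]
contact_force: [-1.1, 6.5, 0.2]
opening: 0.0239
```

Run:
```python
from h import *
arc3(10,zb=.025)
```

```text
t13.60 p [0.46839 0.08323 0.11629] yaw 65.06 ydir [ 0.026   0.0113 -0.9996] F [-1.08  6.51  0.19] T [1.669 0.243 0.004] open 0.0239
ANG -56.2 r 29.57 z 116.29  Fout 6.01 (T: 6.48) Ftan 2.73 (T: 3.10)
fdir -81.7
tilt err [-0.0174 -0.0041  0.0131]
-0.0063, -0.0004, 0.0004, 0.008, 0.058, -0.258, 0, -0.0063, -0.0004, 0.0004, 0.003, 0.058, -0.257, 0, -0.0063, -0.0004, 0.0004, -0.003, 0.058, -0.255, 0, -0.0063, -0.0004, 0.0004, -0.008, 0.058, -0.253, 0, -0.0063, -0.0004, 0.0005, -0.014, 0.058, -0.251, 0, -0.0062, -0.0004, 0.0005, -0.019, 0.058, -0.248, 0, -0.0062, -0.0004, 0.0005, -0.025, 0.058, -0.245, 0, -0.0062, -0.0004, 0.0005, -0.03, 0.058, -0.242, 0, -0.0061, -0.0004, 0.0005, -0.036, 0.058, -0.239, 0, -0.0061, -0.0004, 0.0005, -0.041, 0.058, -0.235, 0
```

```bash
cat > fit.py <<'E'
from h import *
# pos, ydir_x, ydir_y, F, Tx,Ty at call ends
D=[([.47913,.10174,.11294],[.0025,.0018],[-2.62,.52,-.65],[.134,.558]),
([.47943,.10163,.11295],[.0040,.0015],[-2.9,.92,-.23],[.171,.605]),
([.48022,.10149,.11275],[.0071,.0004],[-4.02,1.09,2.15],[.216,1.132]),
([.4799,.09943,.11276],[.0173,.0135],[-5.02,4.33,1.2],[1.002,1.035]),
([.47892,.09675,.11291],[.0118,.0141],[-3.46,5.12,.25],[1.179,.913]),
([.47681,.0914,.11346],[.0096,.0059],[-3.42,6.62,.75],[1.716,.834]),
([.47354,.08769,.11448],[.0165,.0093],[-3.02,7.3,1.03],[1.672,.594]),
([.46963,.08451,.11584],[.0289,.0120],[-1.44,6.32,.49],[1.558,.357]),
([.46839,.08323,.11629],[.0260,.0113],[-1.08,6.51,.19],[1.669,.243])]
# mean commands per row: rx,rz, dx,dy,dz(cm), n
Cm=[(.0005,-.002,.06,-.02,.01,2),(.0005,-.003,.09,0,.02,2),(.0002,-.0026,.0946,0,-.0948,8),(-.0031,-.0013,.09,0,-.1493,8),
(-.0052,-.0025,.1063,0,-.2355,8),(-.0044,-.0021,.0655,.004,-.2395,10),(-.0048,-.0014,.012,.02,-.2567,10),(-.0064,.0006,.0005,.05,-.2550,8)]
Rg=np.load('Rg.npy'); X=[];L=[];Lw=[];w=[]
for i,(rx,rz,dx,dy,dz,n) in enumerate(Cm):
    p0,y0,F0,T0=D[i];p1,y1,F1,T1=D[i+1]
    c=Rg@np.array([dx,dy,dz])*10; act=(np.array(p1)-p0)*1000/n; L.append(c-act)
    om=Rg@np.array([rx,0,rz]); # ydir change: d(ydir)_x=-om_y ; d_y = om_x
    dy_=(np.array(y1)-y0)/n; acto=np.array([dy_[1],-dy_[0]]); Lw.append(om[:2]-acto)
    T=(np.array(T0)+T1)/2; Fz=(F0[2]+F1[2])/2+1.3
    X.append([T[1]/.235,-T[0]/.235,-Fz]); w.append(n)
X=np.array(X);L=np.array(L);Lw=np.array(Lw);w=np.sqrt(np.array(w))[:,None]
print('P',X.round(1).tolist());print('L',L.round(2).tolist());print('Lw',Lw.round(4).tolist())
X2=X[:,:2]
for Y in (L,Lw):
    A=np.linalg.lstsq(X2*w,Y*w,rcond=None)[0]; print(A.T.round(4),'\nres',(Y-X2@A).round(4).tolist())
E
python3 fit.py
```

```text
P [[2.5, -0.6, -0.9], [3.7, -0.8, -2.3], [4.6, -2.6, -3.0], [4.1, -4.6, -2.0], [3.7, -6.2, -1.8], [3.0, -7.2, -2.2], [2.0, -6.9, -2.1], [1.3, -6.9, -1.6]]
L [[0.44, -0.11, 0.2], [0.51, -0.12, 0.11], [0.5, -1.0, 0.0], [0.32, -1.4, -0.02], [0.24, -1.91, -0.07], [-0.08, -2.08, -0.15], [-0.57, -2.06, -0.35], [-0.9, -2.16, -0.57]]
Lw [[-0.0002, -0.0013], [-0.0003, -0.0014], [-0.0025, -0.0012], [-0.0034, -0.0006], [-0.0047, -0.0004], [-0.0052, 0.0006], [-0.0052, 0.002], [-0.0055, 0.0029]]
[[ 0.2238  0.1335]
 [-0.0203  0.2945]
 [ 0.0655  0.0664]] 
res [[-0.0317, 0.1361, 0.0798], [-0.211, 0.1929, -0.0815], [-0.183, -0.1423, -0.1294], [0.0077, 0.0533, 0.0174], [0.2351, -0.0254, 0.0939], [0.2032, 0.1063, 0.1323], [-0.1073, 0.0014, -0.0213], [-0.2724, -0.1098, -0.1936]]
[[-0.      0.0007]
 [-0.0006 -0.0004]] 
res [[0.0003, -0.0], [0.0005, 0.0005], [-0.0004, 0.0005], [0.0002, -0.0], [-0.0, -0.0007], [0.0003, -0.0006], [-0.0, 0.0003], [-0.0003, 0.0007]]
```

```bash
cat > a4.py <<'E'
from h import *
import json,sys
def run(n=10,adv=1.0,Fr=5.5,Ft=2.8,zref=.1130,eg=.6,zmax=.25,sent=None,C=C,gain=1.0):
    S=json.load(open('S.json')) if sent!=0 else None
    o=st(); M=R.from_rotvec(o['tool_rot']).as_matrix(); Rg=np.load('Rg.npy')
    p=o['tool_pos']; T=o['wrist_torque']; P=np.array([T[1],-T[0]])/.235
    tip=p[:2]+.04*(M[:2,1]-Rg[:2,1]); v=tip-C-P/3500.
    a0=np.degrees(np.arctan2(v[1],v[0])); d=v/np.hypot(*v);t=np.array([d[1],-d[0]]);F=o['contact_force'][:2]
    print('ANG %.1f r0 %.2f z %.2f  Fout %.2f (T: %.2f) Ftan %.2f (T: %.2f) fdir %.1f'%(a0,1e3*np.hypot(*v),1e3*p[2],-F@d,P@d,-F@t,P@t,np.degrees(np.arctan2(P[1],P[0]))))
    e=R.from_matrix(Rg@M.T).as_rotvec() # world rotation needed
    print('need rot world',e.round(4))
    A=np.array([[.22,.1],[0,.3]])
    if 'cmd' in S:
        m=S['n']; L=np.array(S['cmd'])-(p-np.array(S['p']))*1e3/m
        Mw=R.from_matrix(M@np.array(S['M']).T).as_rotvec()/m; Lw=np.array(S['om'])-Mw
        Pm=(np.array(S['P'])+P)/2
    else: L=np.array(S['L']);Lw=np.array(S['Lw']);Pm=np.array(S['Pm'])
    print('L',L.round(2),'Lw',Lw.round(4))
    step=np.degrees(adv/26); out=[];cs=[];ws=[]
    for k in range(n):
        a=np.radians(a0-step*(k+.5)); d=np.array([np.cos(a),np.sin(a)]); t=np.array([d[1],-d[0]])
        Pd=Fr*d+Ft*t; dL=A@(Pd-Pm)
        c=np.array([*(L[:2]+dL+adv*t),L[2]+np.clip((zref-p[2])*1e3/n,-zmax,zmax)])
        om=Lw+eg*e/n; om[:2]+=np.array([[0,.0007],[-.0005,-.0004]])@(Pd-Pm)
        s=M.T@c/10; w=M.T@om
        out.append([*w.round(4),*s.round(3),0]);cs.append(c);ws.append(om)
    cm=np.mean(cs,0);om=np.mean(ws,0)
    json.dump(dict(cmd=list(cm),om=list(om),n=n,p=list(p),M=M.tolist(),P=list(P)),open('S.json.next','w'))
    print(', '.join('%g'%(x+0) for r in out for x in r))
E
python3 - <<'E'
import json
json.dump(dict(L=[-.9,-2.16,-.57],Lw=[-.0055,.0029,0],Pm=[1.3,-6.9]),open('S.json','w'))
from a4 import *
run(n=8)
E
cp S.json.next S.json
```

```text
t13.60 p [0.46839 0.08323 0.11629] yaw 65.06 ydir [ 0.026   0.0113 -0.9996] F [-1.08  6.51  0.19] T [1.669 0.243 0.004] open 0.0239
ANG -54.3 r0 27.73 z 116.29  Fout 5.92 (T: 6.37) Ftan 2.92 (T: 3.30) fdir -81.7
need rot world [-0.0103  0.0192  0.0041]
L [-0.9  -2.16 -0.57] Lw [-0.0055  0.0029  0.    ]
-0.007, -0.0004, 0.0015, -0.055, 0.075, -0.302, 0, -0.0071, -0.0004, 0.0016, -0.063, 0.074, -0.303, 0, -0.0071, -0.0004, 0.0017, -0.071, 0.074, -0.303, 0, -0.0072, -0.0004, 0.0018, -0.079, 0.074, -0.303, 0, -0.0072, -0.0004, 0.0019, -0.086, 0.074, -0.303, 0, -0.0073, -0.0004, 0.002, -0.094, 0.074, -0.303, 0, -0.0073, -0.0004, 0.0021, -0.102, 0.074, -0.302, 0, -0.0073, -0.0004, 0.0022, -0.109, 0.074, -0.3, 0
```

>>> servo_tool:
  commands: [-0.007, -0.0004, 0.0015, -0.055, 0.075, -0.302, 0, -0.0071, -0.0004, 0.0016, -0.063, 0.074, -0.303, 0, -0.0071, -0.0004, 0.0017, -0.071, 0.074, -0.303, 0, -0.0072, -0.0004, 0.0018, -0.079, 0.074, -0.303, 0, -0.0072, -0.0004, 0.0019, -0.086, 0.074, -0.303, 0, -0.0073, -0.0004, 0.002, -0.094, 0.074, -0.303, 0, -0.0073, -0.0004, 0.0021, -0.102, 0.074, -0.302, 0, -0.0073, -0.0004, 0.0022, -0.109, 0.074, -0.3, 0]

```text
t: 14.4
tool_pos: [0.4644, 0.0812, 0.1171]
tool_rot: [-1.529, 0.323, -0.357]
contact_force: [1.4, 6.1, -0.2]
opening: 0.0238
```

```bash
sed -i 's/^C=np.array.*/C=np.array([.4537,.1074])/' h.py
python3 - <<'E'
from a4 import *
run(n=8)
E
cp S.json.next S.json
```

```text
t14.40 p [0.46441 0.08119 0.11711] yaw 65.11 ydir [ 0.0242  0.0093 -0.9997] F [ 1.37  6.08 -0.2 ] T [ 1.711 -0.103  0.057] open 0.0238
ANG -64.2 r0 26.45 z 117.11  Fout 4.87 (T: 6.36) Ftan 3.88 (T: 3.57) fdir -93.4
need rot world [-0.0083  0.0174  0.0032]
L [-1.5  -2.13 -0.92] Lw [-0.0055  0.0045  0.0002]
-0.0073, -0.0005, 0.0029, -0.128, 0.109, -0.308, 0, -0.0073, -0.0005, 0.003, -0.136, 0.109, -0.307, 0, -0.0073, -0.0005, 0.0031, -0.143, 0.109, -0.306, 0, -0.0074, -0.0005, 0.0032, -0.151, 0.109, -0.304, 0, -0.0074, -0.0005, 0.0033, -0.158, 0.109, -0.302, 0, -0.0074, -0.0005, 0.0034, -0.165, 0.109, -0.3, 0, -0.0074, -0.0005, 0.0035, -0.173, 0.109, -0.297, 0, -0.0074, -0.0005, 0.0036, -0.18, 0.109, -0.294, 0
```

Run:
```python
from h import *
o=monitor.get_obs(); print(o['q'].round(4),o['dq'].round(3),o['effort'].round(2))
snap('scene','scene6');snap('wrist','wrist6')
crop('scene6',205,180,285,260,8)
o=monitor.get_obs(); st(); print(o['dq'].round(3))
```

```text
[ 0.0092 -0.2726  2.0708  0.0094  1.3191 -1.1292] [-0.002 -0.014  0.011 -0.003  0.008  0.001] [-3.280e+00 -2.377e+01 -3.559e+01 -2.360e+00  8.000e-02 -1.000e-02]
t14.50 p [0.46437 0.08114 0.11713] yaw 65.10 ydir [ 0.0241  0.0091 -0.9997] F [ 0.37  8.2  -0.28] T [ 1.604 -0.035 -0.006] open 0.0236
[-0.002  0.002 -0.001 -0.001 -0.    -0.001]
```

View pics/scene6.png

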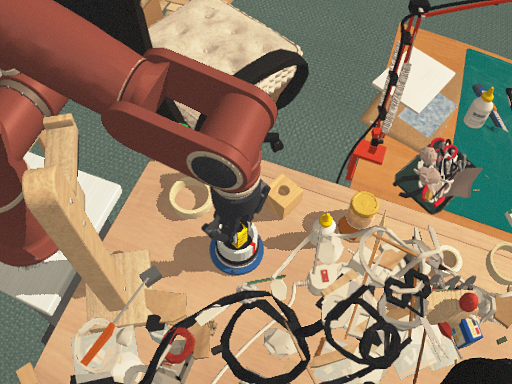

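View pics/scene6_c205_180.png

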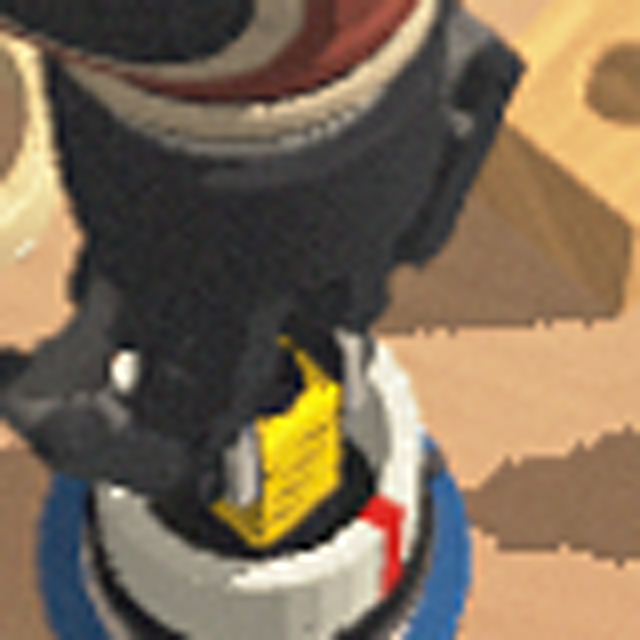

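View pics/wrist6.png

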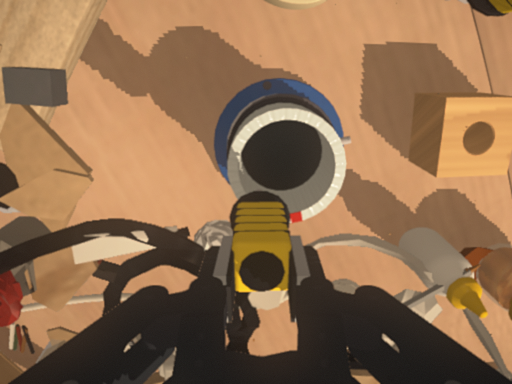

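```bash
python3 - <<'E'
from a4 import *
import json
# redo with same S (previous call's record): restore
S=json.load(open('S.json')); 
json.dump(dict(L=[-1.5,-2.13,-1.0],Lw=[-.0055,.0045,0.0002],Pm=[.5,-7.1]),open('S.json','w'))
run(n=8,adv=1.1,zref=.1125,zmax=.5)
E
cp S.json.next S.json
```

```text
t14.50 p [0.46437 0.08114 0.11713] yaw 65.10 ydir [ 0.0241  0.0091 -0.9997] F [ 0.37  8.2  -0.28] T [ 1.604 -0.035 -0.006] open 0.0236
ANG -64.6 r0 26.56 z 117.13  Fout 7.24 (T: 6.10) Ftan 3.86 (T: 3.06) fdir -91.2
need rot world [-0.0081  0.0173  0.0032]
L [-1.5  -2.13 -1.  ] Lw [-0.0055  0.0045  0.0002]
-0.0074, -0.0005, 0.003, -0.14, 0.142, -0.32, 0, -0.0074, -0.0005, 0.0031, -0.149, 0.141, -0.319, 0, -0.0075, -0.0005, 0.0032, -0.158, 0.141, -0.317, 0, -0.0075, -0.0005, 0.0033, -0.166, 0.141, -0.315, 0, -0.0075, -0.0005, 0.0035, -0.174, 0.141, -0.312, 0, -0.0075, -0.0005, 0.0036, -0.182, 0.141, -0.309, 0, -0.0075, -0.0005, 0.0037, -0.19, 0.141, -0.305, 0, -0.0075, -0.0005, 0.0038, -0.198, 0.141, -0.301, 0
```

>>> servo_tool:
  commands: [-0.0074, -0.0005, 0.003, -0.14, 0.142, -0.32, 0, -0.0074, -0.0005, 0.0031, -0.149, 0.141, -0.319, 0, -0.0075, -0.0005, 0.0032, -0.158, 0.141, -0.317, 0, -0.0075, -0.0005, 0.0033, -0.166, 0.141, -0.315, 0, -0.0075, -0.0005, 0.0035, -0.174, 0.141, -0.312, 0, -0.0075, -0.0005, 0.0036, -0.182, 0.141, -0.309, 0, -0.0075, -0.0005, 0.0037, -0.19, 0.141, -0.305, 0, -0.0075, -0.0005, 0.0038, -0.198, 0.141, -0.301, 0]

```text
t: 15.3
tool_pos: [0.4601, 0.0801, 0.117]
tool_rot: [-1.531, 0.32, -0.358]
contact_force: [1.5, 7.8, 1.2]
opening: 0.0239
```

```bash
python3 - <<'E'
from a4 import *
run(n=8,adv=1.0,zref=.1125,zmax=.4)
E
cp S.json.next S.json
```

```text
t15.30 p [0.46008 0.08007 0.11703] yaw 65.20 ydir [ 0.0267  0.0075 -0.9996] F [1.47 7.82 1.23] T [ 1.551 -0.35   0.053] open 0.0239
ANG -73.2 r0 26.30 z 117.03  Fout 7.07 (T: 5.89) Ftan 3.67 (T: 3.33) fdir -102.7
need rot world [-0.0065  0.0199  0.0016]
L [-2.28 -1.97 -1.49] Lw [-0.0051  0.0065  0.0002]
-0.008, -0.0004, 0.0051, -0.215, 0.178, -0.326, 0, -0.008, -0.0004, 0.0052, -0.222, 0.178, -0.323, 0, -0.008, -0.0004, 0.0053, -0.229, 0.178, -0.321, 0, -0.008, -0.0004, 0.0054, -0.236, 0.178, -0.317, 0, -0.008, -0.0004, 0.0055, -0.243, 0.178, -0.314, 0, -0.008, -0.0004, 0.0056, -0.249, 0.178, -0.31, 0, -0.008, -0.0004, 0.0057, -0.256, 0.178, -0.306, 0, -0.0079, -0.0004, 0.0057, -0.262, 0.178, -0.301, 0
```

```bash
python3 - <<'E'
s=open('a4.py').read()
s=s.replace("A=np.array([[.22,.1],[0,.3]])","A=np.array([[.42,0],[0,.3],[.35,0]])")
s=s.replace("c=np.array([*(L[:2]+dL+adv*t),L[2]+np.clip","c=np.array([*(L[:2]+dL[:2]+adv*t),L[2]+dL[2]+np.clip")
s=s.replace("[[0,.0007],[-.0005,-.0004]]","[[0,.0007],[-.0014,0]]")
open('a4.py','w').write(s)
from a4 import *
import json
json.dump(dict(L=[-2.28,-1.97,-1.49],Lw=[-.0051,.0065,0.0002],Pm=[-.9,-6.7]),open('S.json','w'))
run(n=8,adv=1.1,Fr=5.6,zref=.1130,zmax=.3)
E
cp S.json.next S.json
```

```text
t15.30 p [0.46008 0.08007 0.11703] yaw 65.20 ydir [ 0.0267  0.0075 -0.9996] F [1.47 7.82 1.23] T [ 1.551 -0.35   0.053] open 0.0239
ANG -73.2 r0 26.30 z 117.03  Fout 7.07 (T: 5.89) Ftan 3.67 (T: 3.33) fdir -102.7
need rot world [-0.0065  0.0199  0.0016]
L [-2.28 -1.97 -1.49] Lw [-0.0051  0.0065  0.0002]
-0.0082, -0.0004, 0.0055, -0.23, 0.178, -0.339, 0, -0.0084, -0.0004, 0.0058, -0.244, 0.187, -0.339, 0, -0.0085, -0.0004, 0.0061, -0.257, 0.196, -0.338, 0, -0.0086, -0.0004, 0.0065, -0.271, 0.204, -0.337, 0, -0.0087, -0.0004, 0.0068, -0.284, 0.213, -0.335, 0, -0.0087, -0.0004, 0.0072, -0.297, 0.221, -0.333, 0, -0.0088, -0.0004, 0.0075, -0.31, 0.23, -0.33, 0, -0.0089, -0.0004, 0.0078, -0.323, 0.238, -0.327, 0
```

>>> servo_tool:
  commands: [-0.0082, -0.0004, 0.0055, -0.23, 0.178, -0.339, 0, -0.0084, -0.0004, 0.0058, -0.244, 0.187, -0.339, 0, -0.0085, -0.0004, 0.0061, -0.257, 0.196, -0.338, 0, -0.0086, -0.0004, 0.0065, -0.271, 0.204, -0.337, 0, -0.0087, -0.0004, 0.0068, -0.284, 0.213, -0.335, 0, -0.0087, -0.0004, 0.0072, -0.297, 0.221, -0.333, 0, -0.0088, -0.0004, 0.0075, -0.31, 0.23, -0.33, 0, -0.0089, -0.0004, 0.0078, -0.323, 0.238, -0.327, 0]

```text
t: 16.1
tool_pos: [0.454, 0.0795, 0.1161]
tool_rot: [-1.535, 0.324, -0.353]
contact_force: [3.4, 6.0, 0.6]
opening: 0.0235
```

```bash
python3 - <<'E'
from a4 import *
run(n=8,adv=1.1,Fr=5.6,zref=.1130,zmax=.3)
E
cp S.json.next S.json
```

```text
t16.10 p [0.45399 0.07948 0.11613] yaw 65.24 ydir [ 0.0195  0.0052 -0.9998] F [3.41 6.03 0.63] T [ 1.475 -0.683  0.052] open 0.0235
ANG -86.4 r0 26.02 z 116.13  Fout 5.80 (T: 6.08) Ftan 3.78 (T: 3.29) fdir -114.8
need rot world [-0.0042  0.0127  0.0009]
L [-3.1  -1.78 -2.09] Lw [-0.0047  0.0087  0.0002]
-0.0084, -0.0003, 0.0074, -0.332, 0.242, -0.332, 0, -0.0084, -0.0003, 0.0077, -0.344, 0.251, -0.329, 0, -0.0085, -0.0003, 0.008, -0.357, 0.259, -0.325, 0, -0.0086, -0.0003, 0.0084, -0.369, 0.267, -0.322, 0, -0.0086, -0.0003, 0.0087, -0.381, 0.274, -0.317, 0, -0.0086, -0.0003, 0.009, -0.393, 0.282, -0.313, 0, -0.0086, -0.0003, 0.0093, -0.404, 0.289, -0.307, 0, -0.0087, -0.0003, 0.0096, -0.415, 0.296, -0.302, 0
```

Model now holds: 13° per call, force about 6 N, z and tilt recovering.

>>> servo_tool:
  commands: [-0.0084, -0.0003, 0.0074, -0.332, 0.242, -0.332, 0, -0.0084, -0.0003, 0.0077, -0.344, 0.251, -0.329, 0, -0.0085, -0.0003, 0.008, -0.357, 0.259, -0.325, 0, -0.0086, -0.0003, 0.0084, -0.369, 0.267, -0.322, 0, -0.0086, -0.0003, 0.0087, -0.381, 0.274, -0.317, 0, -0.0086, -0.0003, 0.009, -0.393, 0.282, -0.313, 0, -0.0086, -0.0003, 0.0093, -0.404, 0.289, -0.307, 0, -0.0087, -0.0003, 0.0096, -0.415, 0.296, -0.302, 0]

```text
t: 16.9
tool_pos: [0.4476, 0.0807, 0.1147]
tool_rot: [-1.538, 0.327, -0.35]
contact_force: [4.1, 4.4, 2.3]
opening: 0.0235
```

```bash
python3 - <<'E'
from a4 import *
run(n=10,adv=1.1,Fr=5.6,zref=.1130,zmax=.3)
E
cp S.json.next S.json
```

```text
t16.90 p [0.44763 0.08071 0.1147 ] yaw 65.24 ydir [ 0.0152  0.0033 -0.9999] F [4.09 4.45 2.32] T [ 1.166 -0.903  0.042] open 0.0235
ANG -100.4 r0 25.61 z 114.70  Fout 5.12 (T: 5.58) Ftan 3.22 (T: 2.88) fdir -127.7
need rot world [-0.0022  0.0084  0.0007]
L [-3.88 -1.46 -2.62] Lw [-0.004   0.0108  0.0003]
-0.0083, -0.0003, 0.0094, -0.43, 0.288, -0.313, 0, -0.0083, -0.0003, 0.0097, -0.441, 0.295, -0.307, 0, -0.0083, -0.0003, 0.01, -0.452, 0.302, -0.302, 0, -0.0083, -0.0003, 0.0103, -0.462, 0.309, -0.295, 0, -0.0083, -0.0003, 0.0106, -0.472, 0.315, -0.289, 0, -0.0082, -0.0003, 0.0109, -0.481, 0.321, -0.282, 0, -0.0082, -0.0003, 0.0111, -0.49, 0.327, -0.274, 0, -0.0082, -0.0003, 0.0114, -0.498, 0.332, -0.267, 0, -0.0081, -0.0003, 0.0116, -0.506, 0.337, -0.259, 0, -0.0081, -0.0003, 0.0119, -0.514, 0.342, -0.25, 0
```

>>> servo_tool:
  commands: [-0.0083, -0.0003, 0.0094, -0.43, 0.288, -0.313, 0, -0.0083, -0.0003, 0.0097, -0.441, 0.295, -0.307, 0, -0.0083, -0.0003, 0.01, -0.452, 0.302, -0.302, 0, -0.0083, -0.0003, 0.0103, -0.462, 0.309, -0.295, 0, -0.0083, -0.0003, 0.0106, -0.472, 0.315, -0.289, 0, -0.0082, -0.0003, 0.0109, -0.481, 0.321, -0.282, 0, -0.0082, -0.0003, 0.0111, -0.49, 0.327, -0.274, 0, -0.0082, -0.0003, 0.0114, -0.498, 0.332, -0.267, 0]

```text
t: 17.7
tool_pos: [0.4407, 0.0838, 0.1129]
tool_rot: [-1.54, 0.33, -0.347]
contact_force: [5.2, 3.8, 1.4]
opening: 0.0234
```

```bash
python3 - <<'E'
import json
S=json.load(open('S.json'));S['n']=8;S['cmd'][0]+=0.17;S['cmd'][2]+=0.11;S['om'][1]-=.0003;json.dump(S,open('S.json','w'))
from a4 import *
run(n=10,adv=1.1,Fr=5.8,zref=.1130,zmax=.3)
E
cp S.json.next S.json
```

```text
t17.70 p [0.44073 0.08378 0.11292] yaw 65.27 ydir [ 0.0118  0.002  -0.9999] F [5.2  3.84 1.37] T [ 0.827 -1.218  0.003] open 0.0234
ANG -116.6 r0 25.24 z 112.92  Fout 5.76 (T: 5.47) Ftan 2.94 (T: 3.06) fdir -145.8
need rot world [-0.0009  0.005   0.0003]
L [-4.42 -0.96 -2.92] Lw [-0.0028  0.0124  0.0003]
-0.0081, -0.0003, 0.0113, -0.504, 0.308, -0.269, 0, -0.008, -0.0003, 0.0116, -0.513, 0.313, -0.261, 0, -0.008, -0.0003, 0.0118, -0.521, 0.318, -0.253, 0, -0.0079, -0.0003, 0.0121, -0.528, 0.323, -0.244, 0, -0.0078, -0.0003, 0.0123, -0.535, 0.328, -0.235, 0, -0.0077, -0.0003, 0.0125, -0.542, 0.332, -0.226, 0, -0.0076, -0.0003, 0.0128, -0.548, 0.335, -0.217, 0, -0.0075, -0.0003, 0.0129, -0.553, 0.339, -0.207, 0, -0.0074, -0.0003, 0.0131, -0.558, 0.342, -0.197, 0, -0.0073, -0.0003, 0.0133, -0.562, 0.344, -0.187, 0
```

>>> servo_tool:
  commands: [-0.0081, -0.0003, 0.0113, -0.504, 0.305, -0.269, 0, -0.008, -0.0003, 0.0116, -0.513, 0.31, -0.261, 0, -0.008, -0.0003, 0.0118, -0.521, 0.315, -0.253, 0, -0.0079, -0.0003, 0.0121, -0.528, 0.32, -0.244, 0, -0.0078, -0.0003, 0.0123, -0.535, 0.325, -0.235, 0, -0.0077, -0.0003, 0.0125, -0.542, 0.33, -0.226, 0, -0.0076, -0.0003, 0.0128, -0.548, 0.335, -0.217, 0, -0.0075, -0.0003, 0.0129, -0.553, 0.339, -0.207, 0, -0.0074, -0.0003, 0.0131, -0.558, 0.342, -0.197, 0, -0.0073, -0.0003, 0.0133, -0.562, 0.344, -0.187, 0]

```text
t: 18.7
tool_pos: [0.4328, 0.0908, 0.111]
tool_rot: [-1.544, 0.335, -0.341]
contact_force: [5.2, 2.1, 2.8]
opening: 0.0236
```

```bash
python3 - <<'E'
from a4 import *
run(n=10,adv=1.1,Fr=5.8,zref=.1130,zmax=.3)
E
cp S.json.next S.json
```

```text
t18.70 p [0.43279 0.09077 0.11098] yaw 65.32 ydir [ 4.2e-03 -2.0e-04 -1.0e+00] F [5.21 2.1  2.76] T [ 0.374 -1.372  0.049] open 0.0236
ANG -140.0 r0 25.24 z 110.98  Fout 5.34 (T: 5.50) Ftan 1.74 (T: 2.53) fdir -164.8
need rot world [ 0.0012 -0.0025 -0.0007]
L [-5.   -0.53 -3.16] Lw [-0.0016  0.0137  0.0002]
-0.0068, -0.0001, 0.013, -0.575, 0.32, -0.192, 0, -0.0067, -0.0001, 0.0131, -0.578, 0.322, -0.182, 0, -0.0066, -0.0001, 0.0133, -0.581, 0.323, -0.171, 0, -0.0064, -0.0001, 0.0134, -0.583, 0.324, -0.16, 0, -0.0062, -0.0001, 0.0135, -0.585, 0.325, -0.149, 0, -0.0061, -0.0001, 0.0136, -0.585, 0.325, -0.139, 0, -0.0059, -0.0001, 0.0137, -0.586, 0.325, -0.128, 0, -0.0057, -0.0001, 0.0137, -0.586, 0.325, -0.116, 0, -0.0055, -0.0001, 0.0138, -0.585, 0.324, -0.105, 0, -0.0053, -0.0001, 0.0138, -0.583, 0.323, -0.094, 0
```

>>> servo_tool:
  commands: [-0.0068, 0, 0.013, -0.573, 0.31, -0.192, 0, -0.0067, 0, 0.0131, -0.576, 0.312, -0.182, 0, -0.0066, 0, 0.0133, -0.58, 0.313, -0.173, 0, -0.0064, 0, 0.0134, -0.582, 0.314, -0.162, 0, -0.0062, 0, 0.0135, -0.584, 0.315, -0.152, 0, -0.0061, 0, 0.0136, -0.585, 0.315, -0.142, 0, -0.0059, 0, 0.0137, -0.586, 0.315, -0.131, 0, -0.0057, 0, 0.0137, -0.586, 0.315, -0.12, 0]

```text
t: 19.5
tool_pos: [0.4278, 0.0982, 0.1106]
tool_rot: [-1.544, 0.338, -0.34]
contact_force: [6.1, -0.6, 0.8]
opening: 0.0235
```

```bash
python3 - <<'E'
import json
from h import *
S=json.load(open('S.json'));S['n']=8
M=np.array(S['M']); S['cmd']=list(M@np.array([-.5815,.3136,-.1568])*10); S['om']=list(M@np.array([-.0063,0,.0134])); json.dump(S,open('S.json','w'))
from a4 import *
run(n=10,adv=1.1,Fr=5.8,zref=.1130,zmax=.2)
E
cp S.json.next S.json
```

```text
t19.50 p [0.42782 0.09817 0.11062] yaw 65.24 ydir [ 1.4e-03 -6.0e-04 -1.0e+00] F [ 6.09 -0.61  0.83] T [-0.044 -1.475  0.077] open 0.0235
ANG -159.0 r0 26.03 z 110.62  Fout 5.46 (T: 5.79) Ftan 2.76 (T: 2.43) fdir 178.3
need rot world [ 0.0016 -0.0054  0.0007]
L [-5.3   0.08 -3.12] Lw [-0.0001  0.0145  0.0002]
-0.0052, -0.0002, 0.0137, -0.593, 0.303, -0.106, 0, -0.005, -0.0002, 0.0137, -0.592, 0.302, -0.094, 0, -0.0048, -0.0002, 0.0137, -0.59, 0.3, -0.083, 0, -0.0046, -0.0002, 0.0137, -0.588, 0.298, -0.072, 0, -0.0044, -0.0002, 0.0137, -0.584, 0.296, -0.061, 0, -0.0042, -0.0002, 0.0137, -0.581, 0.293, -0.05, 0, -0.004, -0.0002, 0.0137, -0.577, 0.29, -0.039, 0, -0.0038, -0.0002, 0.0136, -0.572, 0.286, -0.028, 0, -0.0036, -0.0002, 0.0136, -0.567, 0.283, -0.017, 0, -0.0033, -0.0002, 0.0135, -0.561, 0.278, -0.006, 0
```

>>> servo_tool:
  commands: [-0.0052, 0, 0.0137, -0.593, 0.3, -0.106, 0, -0.005, 0, 0.0137, -0.592, 0.3, -0.094, 0, -0.0048, 0, 0.0137, -0.59, 0.298, -0.083, 0, -0.0046, 0, 0.0137, -0.588, 0.296, -0.072, 0, -0.0044, 0, 0.0137, -0.584, 0.294, -0.061, 0, -0.0042, 0, 0.0137, -0.581, 0.291, -0.05, 0, -0.004, 0, 0.0137, -0.577, 0.288, -0.039, 0, -0.0038, 0, 0.0136, -0.572, 0.284, -0.028, 0, -0.0036, 0, 0.0136, -0.567, 0.28, -0.017, 0, -0.0033, 0, 0.0135, -0.561, 0.276, -0.006, 0]

```text
t: 20.5
tool_pos: [0.425, 0.1097, 0.111]
tool_rot: [-1.544, 0.339, -0.34]
contact_force: [6.1, -2.4, 1.1]
opening: 0.0237
```

```bash
python3 - <<'E'
from a4 import *
run(n=10,adv=1.1,Fr=5.8,zref=.1130,zmax=.2)
E
cp S.json.next S.json
```

```text
t20.50 p [0.42497 0.10965 0.11101] yaw 65.19 ydir [ 7.e-04  3.e-04 -1.e+00] F [ 6.06 -2.37  1.07] T [-0.703 -1.319  0.057] open 0.0237
ANG 177.1 r0 27.40 z 111.01  Fout 6.17 (T: 5.76) Ftan 2.07 (T: 2.71) fdir 152.0
need rot world [ 0.0008 -0.0061  0.0016]
L [-5.21  0.78 -2.98] Lw [0.0017 0.0141 0.0003]
-0.0029, -0.0004, 0.0133, -0.552, 0.265, 0.005, 0, -0.0027, -0.0004, 0.0132, -0.545, 0.26, 0.015, 0, -0.0025, -0.0004, 0.013, -0.537, 0.255, 0.025, 0, -0.0022, -0.0004, 0.0129, -0.53, 0.249, 0.035, 0, -0.002, -0.0004, 0.0127, -0.521, 0.243, 0.045, 0, -0.0018, -0.0004, 0.0126, -0.513, 0.237, 0.055, 0, -0.0015, -0.0004, 0.0124, -0.503, 0.231, 0.064, 0, -0.0013, -0.0004, 0.0122, -0.494, 0.224, 0.073, 0, -0.0011, -0.0004, 0.012, -0.484, 0.217, 0.082, 0, -0.0008, -0.0004, 0.0118, -0.473, 0.209, 0.09, 0
```

>>> servo_tool:
  commands: [-0.0029, -0.0004, 0.0133, -0.552, 0.265, 0.005, 0, -0.0027, -0.0004, 0.0132, -0.545, 0.26, 0.015, 0, -0.0025, -0.0004, 0.013, -0.537, 0.255, 0.025, 0, -0.0022, -0.0004, 0.0129, -0.53, 0.249, 0.035, 0, -0.002, -0.0004, 0.0127, -0.521, 0.243, 0.045, 0, -0.0018, -0.0004, 0.0126, -0.513, 0.237, 0.055, 0, -0.0015, -0.0004, 0.0124, -0.503, 0.231, 0.064, 0, -0.0013, -0.0004, 0.0122, -0.494, 0.224, 0.073, 0, -0.0011, -0.0004, 0.012, -0.484, 0.217, 0.082, 0, -0.0008, -0.0004, 0.0118, -0.473, 0.209, 0.09, 0]

```text
t: 21.5
tool_pos: [0.4265, 0.1205, 0.1122]
tool_rot: [-1.545, 0.335, -0.338]
contact_force: [4.9, -6.1, 0.7]
opening: 0.0237
```

```bash
python3 - <<'E'
from a4 import *
run(n=10,adv=1.1,Fr=5.8,zref=.1130,zmax=.2)
E
cp S.json.next S.json
```

```text
t21.50 p [0.42646 0.12047 0.1122 ] yaw 65.43 ydir [ 2.1e-03 -8.0e-04 -1.0e+00] F [ 4.86 -6.12  0.68] T [-1.234 -1.038  0.028] open 0.0237
ANG 156.3 r0 28.58 z 112.20  Fout 6.91 (T: 6.15) Ftan 3.65 (T: 3.03) fdir 130.1
need rot world [ 0.0018 -0.0047 -0.0026]
L [-4.62  1.52 -2.51] Lw [ 0.0037  0.0124 -0.    ]
-0.0005, 0.0002, 0.0116, -0.458, 0.209, 0.096, 0, -0.0002, 0.0002, 0.0114, -0.447, 0.202, 0.105, 0, 0, 0.0002, 0.0112, -0.436, 0.194, 0.113, 0, 0.0002, 0.0002, 0.0109, -0.425, 0.186, 0.12, 0, 0.0004, 0.0002, 0.0107, -0.413, 0.178, 0.127, 0, 0.0007, 0.0002, 0.0104, -0.401, 0.17, 0.134, 0, 0.0009, 0.0002, 0.0101, -0.388, 0.161, 0.141, 0, 0.0011, 0.0002, 0.0098, -0.376, 0.152, 0.147, 0, 0.0013, 0.0002, 0.0095, -0.363, 0.144, 0.152, 0, 0.0015, 0.0002, 0.0092, -0.35, 0.135, 0.157, 0
```

>>> servo_tool:
  commands: [-0.0005, 0.0002, 0.0116, -0.445, 0.2, 0.096, 0, -0.0002, 0.0002, 0.0114, -0.433, 0.192, 0.105, 0, 0, 0.0002, 0.0112, -0.421, 0.184, 0.113, 0, 0.0002, 0.0002, 0.0109, -0.41, 0.176, 0.12, 0, 0.0004, 0.0002, 0.0107, -0.398, 0.168, 0.127, 0, 0.0007, 0.0002, 0.0104, -0.386, 0.16, 0.134, 0, 0.0009, 0.0002, 0.0101, -0.373, 0.151, 0.141, 0, 0.0011, 0.0002, 0.0098, -0.361, 0.142, 0.147, 0, 0.0013, 0.0002, 0.0095, -0.348, 0.134, 0.152, 0, 0.0015, 0.0002, 0.0092, -0.335, 0.125, 0.157, 0]

```text
t: 22.5
tool_pos: [0.4315, 0.129, 0.1137]
tool_rot: [-1.544, 0.336, -0.339]
contact_force: [2.6, -4.9, -0.2]
opening: 0.0239
```

```bash
python3 - <<'E'
import json
from h import *
S=json.load(open('S.json'));M=np.array(S['M']); S['cmd']=list(M@np.array([-.391,.1632,.1292])*10);json.dump(S,open('S.json','w'))
from a4 import *
run(n=10,adv=1.1,Fr=5.4,zref=.1130,zmax=.2)
E
cp S.json.next S.json
```

```text
t22.50 p [0.43147 0.12903 0.11375] yaw 65.36 ydir [ 1.8e-03  1.0e-04 -1.0e+00] F [ 2.64 -4.93 -0.23] T [-1.293 -0.531  0.048] open 0.0239
ANG 137.4 r0 29.58 z 113.75  Fout 5.28 (T: 5.39) Ftan 1.84 (T: 2.52) fdir 112.3
need rot world [ 0.001  -0.0049 -0.0013]
L [-3.52  1.94 -1.8 ] Lw [ 0.0048  0.0093 -0.0001]
0.0017, 0.0001, 0.0086, -0.317, 0.138, 0.168, 0, 0.0019, 0.0001, 0.0083, -0.304, 0.13, 0.173, 0, 0.0021, 0.0001, 0.008, -0.291, 0.121, 0.178, 0, 0.0022, 0.0001, 0.0077, -0.278, 0.112, 0.182, 0, 0.0024, 0.0001, 0.0074, -0.265, 0.104, 0.185, 0, 0.0026, 0.0001, 0.007, -0.252, 0.095, 0.188, 0, 0.0027, 0.0001, 0.0067, -0.238, 0.086, 0.191, 0, 0.0029, 0.0001, 0.0064, -0.225, 0.077, 0.193, 0, 0.0031, 0.0001, 0.0061, -0.211, 0.068, 0.195, 0, 0.0032, 0.0001, 0.0057, -0.198, 0.059, 0.196, 0
```

>>> servo_tool:
  commands: [0.0017, 0, 0.0086, -0.317, 0.138, 0.168, 0, 0.0019, 0, 0.0083, -0.304, 0.13, 0.173, 0, 0.0021, 0, 0.008, -0.291, 0.121, 0.178, 0, 0.0022, 0, 0.0077, -0.278, 0.112, 0.182, 0, 0.0024, 0, 0.0074, -0.265, 0.104, 0.185, 0, 0.0026, 0, 0.007, -0.252, 0.095, 0.188, 0, 0.0027, 0, 0.0067, -0.238, 0.086, 0.191, 0, 0.0029, 0, 0.0064, -0.225, 0.077, 0.193, 0, 0.0031, 0, 0.0061, -0.211, 0.068, 0.195, 0, 0.0032, 0, 0.0057, -0.198, 0.059, 0.196, 0]

```text
t: 23.5
tool_pos: [0.4395, 0.1357, 0.1152]
tool_rot: [-1.542, 0.33, -0.342]
contact_force: [-0.9, -5.5, -0.0]
opening: 0.0239
```

```bash
python3 - <<'E'
from a4 import *
run(n=10,adv=1.1,Fr=5.4,zref=.1130,zmax=.2)
E
cp S.json.next S.json
```

```text
t23.50 p [0.43955 0.13575 0.1152 ] yaw 65.45 ydir [ 0.0083  0.0012 -1.    ] F [-0.86 -5.51 -0.03] T [-1.386 -0.013  0.023] open 0.0239
ANG 117.8 r0 30.15 z 115.20  Fout 4.48 (T: 5.24) Ftan 3.33 (T: 2.70) fdir 90.5
need rot world [-0.0001  0.0016 -0.0029]
L [-2.38  2.08 -1.14] Lw [ 0.0051  0.0061 -0.0003]
0.003, 0.0005, 0.0063, -0.192, 0.09, 0.208, 0, 0.0032, 0.0005, 0.006, -0.178, 0.081, 0.209, 0, 0.0033, 0.0005, 0.0057, -0.165, 0.072, 0.21, 0, 0.0034, 0.0005, 0.0053, -0.151, 0.063, 0.211, 0, 0.0036, 0.0005, 0.005, -0.138, 0.054, 0.211, 0, 0.0037, 0.0005, 0.0047, -0.125, 0.046, 0.21, 0, 0.0038, 0.0005, 0.0043, -0.111, 0.037, 0.209, 0, 0.0039, 0.0005, 0.004, -0.098, 0.028, 0.208, 0, 0.004, 0.0005, 0.0037, -0.085, 0.02, 0.206, 0, 0.0041, 0.0005, 0.0033, -0.073, 0.012, 0.203, 0
```

>>> servo_tool:
  commands: [0.003, 0.0005, 0.0063, -0.192, 0.11, 0.21, 0, 0.0032, 0.0005, 0.006, -0.178, 0.1, 0.211, 0, 0.0033, 0.0005, 0.0057, -0.165, 0.09, 0.212, 0, 0.0034, 0.0005, 0.0053, -0.151, 0.083, 0.213, 0, 0.0036, 0.0005, 0.005, -0.138, 0.074, 0.213, 0, 0.0037, 0.0005, 0.0047, -0.125, 0.066, 0.212, 0, 0.0038, 0.0005, 0.0043, -0.111, 0.057, 0.211, 0, 0.0039, 0.0005, 0.004, -0.098, 0.048, 0.21, 0]

```text
t: 24.3
tool_pos: [0.4479, 0.1384, 0.1149]
tool_rot: [-1.542, 0.329, -0.346]
contact_force: [-1.2, -5.6, 1.1]
opening: 0.0238
```

```bash
python3 - <<'E'
import json
from h import *
S=json.load(open('S.json'));M=np.array(S['M']); S['n']=8;S['cmd']=list(M@np.array([-.1448,.0785,.2115])*10);S['om']=list(M@np.array([.0035,.0005,.0052]));json.dump(S,open('S.json','w'))
from a4 import *
run(n=10,adv=1.1,Fr=5.6,zref=.1130,zmax=.35)
E
cp S.json.next S.json
```

```text
t24.30 p [0.4479  0.13845 0.11488] yaw 65.32 ydir [ 1.120e-02  3.000e-04 -9.999e-01] F [-1.17 -5.57  1.05] T [-1.283  0.403 -0.03 ] open 0.0238
ANG 101.7 r0 30.08 z 114.88  Fout 5.22 (T: 5.00) Ftan 2.28 (T: 2.79) fdir 72.5
need rot world [ 0.0008  0.0044 -0.0007]
L [-1.48  2.19 -0.75] Lw [ 0.0055  0.0036 -0.0002]
0.0041, 0.0003, 0.0048, -0.106, 0.062, 0.225, 0, 0.0042, 0.0003, 0.0044, -0.093, 0.053, 0.224, 0, 0.0043, 0.0003, 0.0041, -0.08, 0.045, 0.222, 0, 0.0044, 0.0003, 0.0038, -0.067, 0.036, 0.219, 0, 0.0045, 0.0003, 0.0034, -0.054, 0.028, 0.217, 0, 0.0045, 0.0003, 0.0031, -0.041, 0.02, 0.213, 0, 0.0046, 0.0003, 0.0028, -0.029, 0.012, 0.209, 0, 0.0046, 0.0003, 0.0024, -0.017, 0.004, 0.205, 0, 0.0046, 0.0003, 0.0021, -0.005, -0.004, 0.201, 0, 0.0047, 0.0003, 0.0018, 0.006, -0.011, 0.196, 0
```

>>> servo_tool:
  commands: [0.0041, 0.0003, 0.0048, -0.106, 0.07, 0.225, 0, 0.0042, 0.0003, 0.0044, -0.093, 0.062, 0.224, 0, 0.0043, 0.0003, 0.0041, -0.08, 0.055, 0.222, 0, 0.0044, 0.0003, 0.0038, -0.067, 0.046, 0.219, 0, 0.0045, 0.0003, 0.0034, -0.054, 0.038, 0.217, 0, 0.0045, 0.0003, 0.0031, -0.041, 0.03, 0.213, 0, 0.0046, 0.0003, 0.0028, -0.029, 0.022, 0.21, 0, 0.0046, 0.0003, 0.0024, -0.017, 0.014, 0.207, 0]

```text
t: 25.1
tool_pos: [0.4557, 0.1386, 0.1144]
tool_rot: [-1.542, 0.33, -0.345]
contact_force: [-3.5, -4.9, 1.2]
opening: 0.0236
```

```bash
python3 - <<'E'
import json
from h import *
S=json.load(open('S.json'));M=np.array(S['M']); S['n']=8;S['cmd']=list(M@np.array([-.0609,.0421,.2171])*10);S['om']=list(M@np.array([.0044,.0003,.0036]));json.dump(S,open('S.json','w'))
from a4 import *
run(n=10,adv=1.1,Fr=5.8,zref=.1130,zmax=.35)
E
cp S.json.next S.json
```

```text
t25.10 p [0.45573 0.13859 0.1144 ] yaw 65.32 ydir [ 9.6e-03  5.0e-04 -1.0e+00] F [-3.52 -4.9   1.19] T [-1.292  0.75   0.005] open 0.0236
ANG 87.6 r0 29.62 z 114.40  Fout 5.04 (T: 5.63) Ftan 3.31 (T: 2.96) fdir 59.9
need rot world [ 0.0006  0.0028 -0.0007]
L [-0.62  2.21 -0.36] Lw [ 0.0055  0.0012 -0.0002]
0.0049, 0.0003, 0.0027, -0.021, 0.026, 0.23, 0, 0.005, 0.0003, 0.0024, -0.009, 0.018, 0.226, 0, 0.005, 0.0003, 0.002, 0.003, 0.01, 0.222, 0, 0.005, 0.0003, 0.0017, 0.015, 0.002, 0.217, 0, 0.0051, 0.0003, 0.0014, 0.026, -0.005, 0.212, 0, 0.0051, 0.0003, 0.0011, 0.037, -0.013, 0.206, 0, 0.0051, 0.0003, 0.0008, 0.048, -0.019, 0.2, 0, 0.0051, 0.0003, 0.0005, 0.058, -0.026, 0.193, 0, 0.005, 0.0003, 0.0002, 0.068, -0.033, 0.186, 0, 0.005, 0.0003, -0.0001, 0.078, -0.039, 0.179, 0
```

>>> servo_tool:
  commands: [0.0049, 0.0003, 0.0027, -0.021, 0.03, 0.23, 0, 0.005, 0.0003, 0.0024, -0.009, 0.023, 0.226, 0, 0.005, 0.0003, 0.002, 0.003, 0.017, 0.222, 0, 0.005, 0.0003, 0.0017, 0.015, 0.012, 0.217, 0, 0.0051, 0.0003, 0.0014, 0.026, 0.007, 0.212, 0, 0.0051, 0.0003, 0.0011, 0.037, 0.003, 0.206, 0, 0.0051, 0.0003, 0.0008, 0.048, 0, 0.2, 0, 0.0051, 0.0003, 0.0005, 0.058, 0, 0.193, 0]

```text
t: 25.9
tool_pos: [0.4627, 0.137, 0.1136]
tool_rot: [-1.541, 0.332, -0.343]
contact_force: [-4.9, -5.0, 2.1]
opening: 0.0239
```

```bash
python3 - <<'E'
import json
from h import *
S=json.load(open('S.json'));M=np.array(S['M']); S['n']=8;S['cmd']=list(M@np.array([.0196,.0115,.2133])*10);S['om']=list(M@np.array([.005,.0003,.0016]));json.dump(S,open('S.json','w'))
from a4 import *
run(n=10,adv=1.1,Fr=5.8,zref=.1130,zmax=.35)
E
cp S.json.next S.json
```

```text
t25.90 p [0.46269 0.13696 0.1136 ] yaw 65.34 ydir [ 0.0071  0.0015 -1.    ] F [-4.85 -4.99  2.13] T [-1.06   1.225  0.011] open 0.0239
ANG 75.1 r0 29.27 z 113.60  Fout 6.07 (T: 5.70) Ftan 3.41 (T: 3.88) fdir 40.9
need rot world [-0.0004  0.0004 -0.001 ]
L [ 0.2   2.06 -0.  ] Lw [ 0.0051 -0.0009 -0.0003]
0.0049, 0.0004, 0.0011, 0.047, 0.004, 0.208, 0, 0.0049, 0.0004, 0.0008, 0.058, -0.003, 0.202, 0, 0.0049, 0.0004, 0.0005, 0.068, -0.009, 0.195, 0, 0.0049, 0.0004, 0.0002, 0.078, -0.016, 0.188, 0, 0.0048, 0.0004, -0.0001, 0.087, -0.022, 0.181, 0, 0.0048, 0.0004, -0.0004, 0.096, -0.028, 0.173, 0, 0.0047, 0.0004, -0.0006, 0.104, -0.033, 0.165, 0, 0.0047, 0.0004, -0.0009, 0.112, -0.038, 0.157, 0, 0.0046, 0.0004, -0.0011, 0.12, -0.043, 0.148, 0, 0.0045, 0.0004, -0.0013, 0.126, -0.047, 0.139, 0
```

Run:
```python
import numpy as np
from scipy.optimize import least_squares
D=np.array([[.48022,.10149,.11275,.216,1.132],[.4799,.09943,.11276,1.002,1.035],[.47681,.0914,.11346,1.716,.834],[.46839,.08323,.11629,1.669,.243],[.46008,.08007,.11703,1.551,-.35],[.45399,.07948,.11613,1.475,-.683],[.44763,.08071,.1147,1.166,-.903],[.44073,.08378,.11292,.827,-1.218],[.43279,.09077,.11098,.374,-1.372],[.42782,.09817,.11062,-.044,-1.475],[.42497,.10965,.11101,-.703,-1.319],[.42646,.12047,.1122,-1.234,-1.038],[.43147,.12903,.11375,-1.293,-.531],[.43955,.13575,.1152,-1.386,-.013],[.4479,.13845,.11488,-1.283,.403],[.45573,.13859,.1144,-1.292,.75],[.46269,.13696,.1136,-1.06,1.225]])
P=np.c_[D[:,4],-D[:,3]]/.235; p=D[:,:2]*1e3; z=D[:,2]*1e3
def f(x,full=False):
    q=p-P*x[2]-x[:2]; r=np.hypot(*q.T)
    if full: return np.degrees(np.arctan2(q[:,1],q[:,0])),np.degrees(np.arctan2(P[:,1],P[:,0])),r
    return r-25.5-.417*(z-113.3)
s=least_squares(f,[452.7,108,.4]);print(s.x,np.sqrt((s.fun**2).mean()))
a,b,r=f(s.x,True); print(np.c_[a,b,(a-b+180)%360-180].round(0).tolist())
```

```text
[452.99385543 109.62464343   0.59986355] 0.14899508575424006
[[-17.0, -11.0, -7.0], [-17.0, -44.0, 27.0], [-33.0, -64.0, 32.0], [-56.0, -82.0, 25.0], [-73.0, -103.0, 30.0], [-84.0, -115.0, 31.0], [-97.0, -128.0, 31.0], [-111.0, -146.0, 35.0], [-133.0, -165.0, 32.0], [-152.0, 178.0, 30.0], [-176.0, 152.0, 32.0], [162.0, 130.0, 32.0], [141.0, 112.0, 29.0], [121.0, 91.0, 30.0], [103.0, 73.0, 31.0], [88.0, 60.0, 28.0], [75.0, 41.0, 34.0]]
```

```bash
sed -i 's#P/3500\.#P*.0006#; s/C=C,/C=np.array([.4530,.1096]),/' a4.py; grep -c "C=np" a4.py
python3 - <<'E'
import json
json.dump(dict(L=[.2,2.06,0.],Lw=[.0051,-.0009,-.0003],Pm=[4.2,-0+4.9]),open('S.json','w'))
from a4 import *
run(n=10,adv=1.1,Fr=5.7,Ft=3.2,zref=.1130,zmax=.35)
E
cp S.json.next S.json
```

```text
1
t25.90 p [0.46269 0.13696 0.1136 ] yaw 65.34 ydir [ 0.0071  0.0015 -1.    ] F [-4.85 -4.99  2.13] T [-1.06   1.225  0.011] open 0.0239
ANG 75.1 r0 25.53 z 113.60  Fout 6.07 (T: 5.70) Ftan 3.40 (T: 3.88) fdir 40.9
need rot world [-0.0004  0.0004 -0.001 ]
L [0.2  2.06 0.  ] Lw [ 0.0051 -0.0009 -0.0003]
0.005, 0.0004, 0.0006, 0.062, -0.009, 0.211, 0, 0.005, 0.0004, 0.0003, 0.073, -0.015, 0.205, 0, 0.005, 0.0004, 0.0001, 0.083, -0.022, 0.197, 0, 0.005, 0.0004, -0.0002, 0.092, -0.028, 0.19, 0, 0.0049, 0.0004, -0.0005, 0.101, -0.033, 0.182, 0, 0.0049, 0.0004, -0.0008, 0.11, -0.039, 0.174, 0, 0.0048, 0.0004, -0.001, 0.118, -0.044, 0.165, 0, 0.0047, 0.0004, -0.0013, 0.126, -0.048, 0.156, 0, 0.0046, 0.0004, -0.0015, 0.133, -0.053, 0.147, 0, 0.0045, 0.0004, -0.0017, 0.139, -0.057, 0.138, 0
```

>>> servo_tool:
  commands: [0.005, 0.0004, 0.0006, 0.062, 0, 0.211, 0, 0.005, 0.0004, 0.0003, 0.073, -0.005, 0.205, 0, 0.005, 0.0004, 0.0001, 0.083, -0.01, 0.197, 0, 0.005, 0.0004, -0.0002, 0.092, -0.015, 0.19, 0, 0.0049, 0.0004, -0.0005, 0.101, -0.02, 0.182, 0, 0.0049, 0.0004, -0.0008, 0.11, -0.025, 0.174, 0, 0.0048, 0.0004, -0.001, 0.118, -0.025, 0.165, 0, 0.0047, 0.0004, -0.0013, 0.126, -0.03, 0.156, 0]

```text
t: 26.7
tool_pos: [0.469, 0.1336, 0.1128]
tool_rot: [-1.541, 0.335, -0.341]
contact_force: [-6.2, -2.7, 2.9]
opening: 0.0237
```

```bash
python3 - <<'E'
import json
from h import *
S=json.load(open('S.json'));M=np.array(S['M']); S['n']=8;S['cmd']=list(M@np.array([.0956,-.0163,.185])*10);S['om']=list(M@np.array([.0049,.0004,-.0003]));json.dump(S,open('S.json','w'))
from a4 import *
run(n=10,adv=1.1,Fr=5.7,Ft=3.2,zref=.1130,zmax=.35)
E
cp S.json.next S.json
```

```text
t26.70 p [0.46901 0.13357 0.11283] yaw 65.30 ydir [ 0.0048  0.0022 -1.    ] F [-6.22 -2.65  2.89] T [-7.960e-01  1.399e+00 -1.000e-03] open 0.0237
ANG 60.6 r0 25.22 z 112.83  Fout 5.36 (T: 5.87) Ftan 4.12 (T: 3.53) fdir 29.6
need rot world [-0.0011 -0.002  -0.0003]
L [0.85 1.71 0.27] Lw [ 0.0042 -0.0026 -0.0003]
0.0046, 0.0003, -0.001, 0.126, -0.03, 0.162, 0, 0.0045, 0.0003, -0.0013, 0.134, -0.035, 0.154, 0, 0.0044, 0.0003, -0.0015, 0.141, -0.039, 0.144, 0, 0.0043, 0.0003, -0.0017, 0.148, -0.043, 0.135, 0, 0.0042, 0.0003, -0.0019, 0.154, -0.047, 0.125, 0, 0.0041, 0.0003, -0.0021, 0.159, -0.05, 0.115, 0, 0.004, 0.0003, -0.0023, 0.164, -0.053, 0.105, 0, 0.0038, 0.0003, -0.0024, 0.168, -0.055, 0.095, 0, 0.0037, 0.0003, -0.0026, 0.172, -0.057, 0.084, 0, 0.0035, 0.0003, -0.0027, 0.175, -0.059, 0.073, 0
```

>>> servo_tool:
  commands: [0.0046, 0.0003, -0.001, 0.126, -0.03, 0.162, 0, 0.0045, 0.0003, -0.0013, 0.134, -0.034, 0.154, 0, 0.0044, 0.0003, -0.0015, 0.141, -0.037, 0.144, 0, 0.0043, 0.0003, -0.0017, 0.148, -0.04, 0.135, 0, 0.0042, 0.0003, -0.0019, 0.154, -0.043, 0.125, 0, 0.0041, 0.0003, -0.0021, 0.159, -0.045, 0.115, 0, 0.004, 0.0003, -0.0023, 0.164, -0.047, 0.105, 0, 0.0038, 0.0003, -0.0024, 0.168, -0.05, 0.095, 0]

```text
t: 27.5
tool_pos: [0.4743, 0.1286, 0.1122]
tool_rot: [-1.54, 0.336, -0.34]
contact_force: [-6.8, -2.2, 1.1]
opening: 0.0235
```

```bash
python3 - <<'E'
import json
from h import *
S=json.load(open('S.json'));M=np.array(S['M']); S['n']=8;S['cmd']=list(M@np.array([.1492,-.0408,.1294])*10);S['om']=list(M@np.array([.0042,.0003,-.0018]));json.dump(S,open('S.json','w'))
from a4 import *
run(n=10,adv=1.1,Fr=5.7,Ft=3.2,zref=.1130,zmax=.35)
E
cp S.json.next S.json
```

```text
t27.50 p [0.47431 0.12856 0.11223] yaw 65.28 ydir [ 0.0035  0.0038 -1.    ] F [-6.77 -2.19  1.12] T [-0.389  1.501  0.076] open 0.0235
ANG 46.2 r0 25.05 z 112.23  Fout 6.27 (T: 5.62) Ftan 3.36 (T: 3.46) fdir 14.5
need rot world [-0.0028 -0.0033 -0.    ]
L [1.23 1.18 0.49] Lw [ 0.0029 -0.0036 -0.0003]
0.0036, 0.0002, -0.0027, 0.18, -0.061, 0.102, 0, 0.0035, 0.0002, -0.0028, 0.185, -0.063, 0.092, 0, 0.0033, 0.0002, -0.003, 0.188, -0.065, 0.081, 0, 0.0032, 0.0002, -0.0031, 0.191, -0.067, 0.07, 0, 0.003, 0.0002, -0.0033, 0.194, -0.068, 0.059, 0, 0.0029, 0.0002, -0.0034, 0.196, -0.069, 0.048, 0, 0.0027, 0.0002, -0.0035, 0.197, -0.069, 0.037, 0, 0.0025, 0.0002, -0.0035, 0.198, -0.069, 0.026, 0, 0.0023, 0.0002, -0.0036, 0.198, -0.069, 0.014, 0, 0.0022, 0.0002, -0.0037, 0.197, -0.068, 0.003, 0
```

>>> servo_tool:
  commands: [0.0036, 0.0002, -0.0027, 0.18, -0.061, 0.102, 0, 0.0035, 0.0002, -0.0028, 0.185, -0.063, 0.092, 0, 0.0033, 0.0002, -0.003, 0.188, -0.065, 0.081, 0, 0.0032, 0.0002, -0.0031, 0.19, -0.066, 0.07, 0, 0.003, 0.0002, -0.0033, 0.192, -0.067, 0.059, 0, 0.0029, 0.0002, -0.0034, 0.194, -0.068, 0.048, 0, 0.0027, 0.0002, -0.0035, 0.195, -0.068, 0.037, 0, 0.0025, 0.0002, -0.0035, 0.195, -0.068, 0.026, 0]

```text
t: 28.3
tool_pos: [0.4787, 0.122, 0.1122]
tool_rot: [-1.539, 0.335, -0.341]
contact_force: [-6.3, -0.8, 0.2]
opening: 0.0239
```

```bash
python3 - <<'E'
import json
from h import *
S=json.load(open('S.json'));M=np.array(S['M']); S['n']=8;S['cmd']=list(M@np.array([.1899,-.0658,.0644])*10);S['om']=list(M@np.array([.0031,.0002,-.0032]));json.dump(S,open('S.json','w'))
from a4 import *
run(n=10,adv=1.1,Fr=5.7,Ft=3.2,zref=.1130,zmax=.35)
E
cp S.json.next S.json
```

```text
t28.30 p [0.47868 0.12202 0.1122 ] yaw 65.27 ydir [ 0.0051  0.0039 -1.    ] F [-6.25 -0.83  0.19] T [ 0.036  1.499 -0.016] open 0.0239
ANG 30.1 r0 25.18 z 112.20  Fout 5.83 (T: 5.44) Ftan 2.42 (T: 3.33) fdir -1.4
need rot world [-0.0029 -0.0017  0.0001]
L [1.45 0.6  0.67] Lw [ 0.0015 -0.004  -0.0002]
0.0025, 0.0002, -0.0036, 0.211, -0.079, 0.032, 0, 0.0023, 0.0002, -0.0037, 0.211, -0.079, 0.02, 0, 0.0021, 0.0002, -0.0037, 0.211, -0.079, 0.009, 0, 0.0019, 0.0002, -0.0038, 0.21, -0.078, -0.003, 0, 0.0017, 0.0002, -0.0038, 0.208, -0.076, -0.014, 0, 0.0015, 0.0002, -0.0038, 0.206, -0.074, -0.026, 0, 0.0013, 0.0002, -0.0038, 0.204, -0.072, -0.037, 0, 0.0011, 0.0002, -0.0038, 0.2, -0.069, -0.049, 0, 0.0009, 0.0002, -0.0038, 0.196, -0.066, -0.06, 0, 0.0006, 0.0002, -0.0037, 0.192, -0.063, -0.071, 0
```

>>> servo_tool:
  commands: [0.0025, 0.0002, -0.0036, 0.209, -0.075, 0.032, 0, 0.0023, 0.0002, -0.0037, 0.209, -0.075, 0.02, 0, 0.0021, 0.0002, -0.0037, 0.209, -0.075, 0.009, 0, 0.0019, 0.0002, -0.0038, 0.208, -0.074, -0.003, 0, 0.0017, 0.0002, -0.0038, 0.207, -0.072, -0.014, 0, 0.0015, 0.0002, -0.0038, 0.205, -0.071, -0.026, 0, 0.0013, 0.0002, -0.0038, 0.203, -0.07, -0.037, 0, 0.0011, 0.0002, -0.0038, 0.2, -0.068, -0.049, 0, 0.0009, 0.0002, -0.0038, 0.196, -0.066, -0.06, 0, 0.0006, 0.0002, -0.0037, 0.192, -0.063, -0.071, 0]

```text
t: 29.3
tool_pos: [0.4816, 0.1124, 0.1125]
tool_rot: [-1.538, 0.334, -0.343]
contact_force: [-6.5, 2.5, 0.8]
opening: 0.0237
```

```bash
python3 - <<'E'
from a4 import *
run(n=10,adv=1.1,Fr=5.7,Ft=3.2,zref=.1130,zmax=.35)
E
cp S.json.next S.json
```

```text
t29.30 p [0.48165 0.11239 0.11249] yaw 65.23 ydir [ 0.007   0.0046 -1.    ] F [-6.54  2.49  0.76] T [0.46  1.434 0.081] open 0.0237
ANG 9.3 r0 25.33 z 112.49  Fout 6.05 (T: 5.70) Ftan 3.51 (T: 2.92) fdir -17.8
need rot world [-0.0036  0.0003  0.0008]
L [ 1.48 -0.08  0.71] Lw [-0.0002 -0.0039 -0.0001]
0.0003, 0, -0.0039, 0.208, -0.071, -0.075, 0, 0.0001, 0, -0.0038, 0.204, -0.067, -0.087, 0, -0.0001, 0, -0.0037, 0.198, -0.063, -0.098, 0, -0.0004, 0, -0.0037, 0.192, -0.059, -0.109, 0, -0.0006, 0, -0.0035, 0.186, -0.054, -0.12, 0, -0.0008, 0, -0.0034, 0.179, -0.049, -0.13, 0, -0.0011, 0, -0.0033, 0.171, -0.044, -0.141, 0, -0.0013, 0, -0.0032, 0.163, -0.038, -0.151, 0, -0.0015, 0, -0.003, 0.155, -0.032, -0.161, 0, -0.0018, 0, -0.0028, 0.146, -0.026, -0.171, 0
```

>>> servo_tool:
  commands: [0.0003, 0, -0.0039, 0.206, -0.067, -0.075, 0, 0.0001, 0, -0.0038, 0.202, -0.064, -0.087, 0, -0.0001, 0, -0.0037, 0.197, -0.06, -0.098, 0, -0.0004, 0, -0.0037, 0.191, -0.057, -0.109, 0, -0.0006, 0, -0.0035, 0.185, -0.053, -0.12, 0, -0.0008, 0, -0.0034, 0.178, -0.048, -0.13, 0, -0.0011, 0, -0.0033, 0.17, -0.043, -0.141, 0, -0.0013, 0, -0.0032, 0.163, -0.038, -0.151, 0, -0.0015, 0, -0.003, 0.155, -0.032, -0.161, 0, -0.0018, 0, -0.0028, 0.146, -0.026, -0.171, 0]

```text
t: 30.3
tool_pos: [0.4814, 0.1022, 0.1129]
tool_rot: [-1.537, 0.335, -0.343]
contact_force: [-5.4, 3.4, 1.3]
opening: 0.0239
```

```bash
python3 - <<'E'
from a4 import *
run(n=10,adv=1.1,Fr=5.7,Ft=3.2,zref=.1130,zmax=.35)
E
cp S.json.next S.json
python3 - <<'E'
from h import *
snap('scene','scene7');snap('wrist','wrist7')
crop('scene7',205,180,285,260,8);crop('wrist7',200,80,370,250,4)
E
```

```text
t30.30 p [0.48138 0.10223 0.11294] yaw 65.24 ydir [ 0.0066  0.0056 -1.    ] F [-5.38  3.44  1.29] T [ 1.125  1.161 -0.013] open 0.0239
ANG -9.6 r0 25.77 z 112.94  Fout 5.88 (T: 5.67) Ftan 2.50 (T: 3.89) fdir -44.1
need rot world [-0.0045 -0.0002  0.0007]
L [ 1.14 -0.87  0.46] Lw [-0.0022 -0.0029 -0.0001]
-0.0019, 0, -0.0032, 0.157, -0.029, -0.17, 0, -0.0021, 0, -0.003, 0.148, -0.022, -0.18, 0, -0.0023, 0, -0.0029, 0.139, -0.016, -0.19, 0, -0.0026, 0, -0.0027, 0.129, -0.009, -0.199, 0, -0.0028, 0, -0.0025, 0.119, -0.002, -0.208, 0, -0.0031, 0, -0.0022, 0.108, 0.006, -0.217, 0, -0.0033, 0, -0.002, 0.097, 0.013, -0.226, 0, -0.0035, 0, -0.0018, 0.085, 0.021, -0.234, 0, -0.0037, 0, -0.0015, 0.073, 0.029, -0.242, 0, -0.004, 0, -0.0012, 0.061, 0.038, -0.249, 0
```

View pics/scene7_c205_180.png

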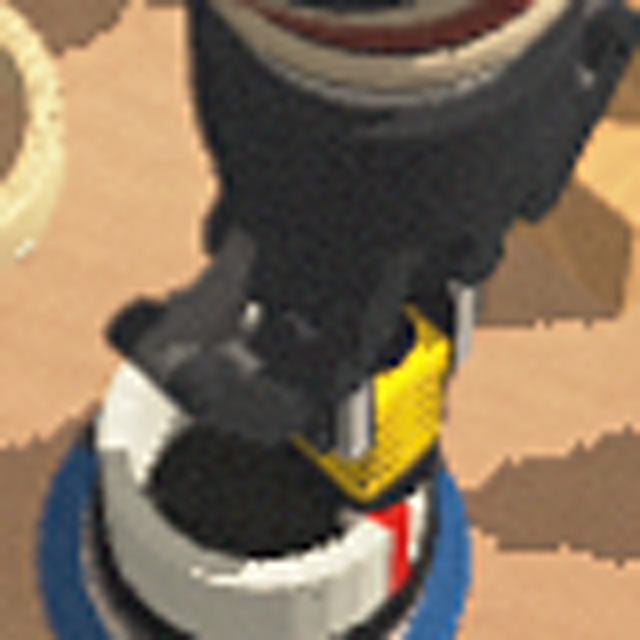

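View pics/wrist7_c200_80.png

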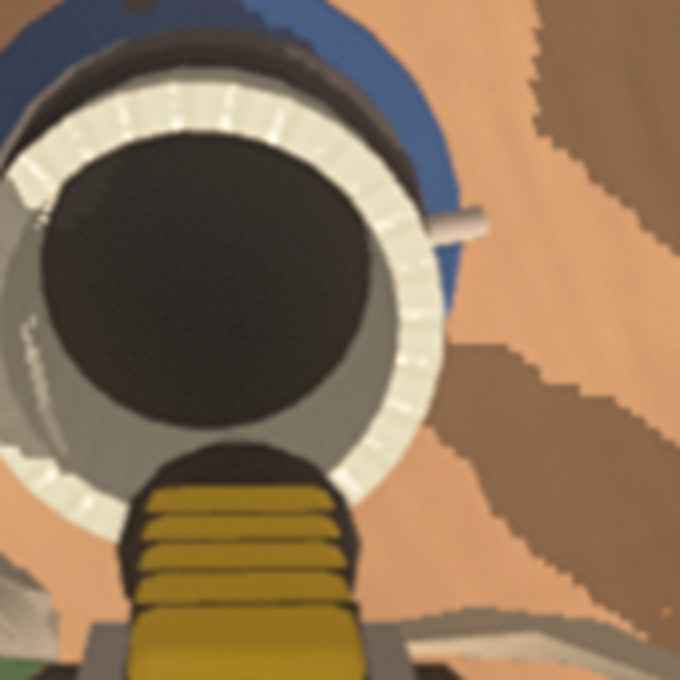

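>>> servo_tool:
  commands: [-0.0019, 0, -0.0032, 0.155, -0.029, -0.17, 0, -0.0021, 0, -0.003, 0.147, -0.022, -0.18, 0, -0.0023, 0, -0.0029, 0.139, -0.016, -0.19, 0, -0.0026, 0, -0.0027, 0.129, -0.009, -0.199, 0, -0.0028, 0, -0.0025, 0.119, -0.002, -0.208, 0]

```text
t: 30.9
tool_pos: [0.4802, 0.0978, 0.113]
tool_rot: [-1.536, 0.335, -0.343]
contact_force: [-5.1, 6.4, 1.1]
opening: 0.0236
```

```bash
python3 - <<'E'
import json
from h import *
S=json.load(open('S.json'));M=np.array(S['M']); S['n']=5;S['cmd']=list(M@np.array([.138,-.0156,-.189])*10);S['om']=list(M@np.array([-.0023,0,-.0029]));json.dump(S,open('S.json','w'))
from a4 import *
run(n=4,adv=1.1,Fr=5.7,Ft=3.2,zref=.1130,zmax=.35)
E
cp S.json.next S.json
```

```text
t30.90 p [0.48017 0.09785 0.11303] yaw 65.23 ydir [ 0.0064  0.0066 -1.    ] F [-5.1   6.36  1.06] T [1.382 1.112 0.032] open 0.0236
ANG -18.2 r0 25.60 z 113.03  Fout 6.84 (T: 6.33) Ftan 4.45 (T: 4.11) fdir -51.2
need rot world [-0.0055 -0.0003  0.0009]
L [ 0.7  -1.42  0.13] Lw [-0.0035 -0.0017  0.    ]
-0.0032, -0.0002, -0.0026, 0.108, 0.005, -0.207, 0, -0.0035, -0.0002, -0.0024, 0.097, 0.012, -0.216, 0, -0.0037, -0.0002, -0.0022, 0.087, 0.02, -0.224, 0, -0.004, -0.0002, -0.0019, 0.075, 0.028, -0.233, 0
```

>>> servo_tool:
  commands: [-0.0032, 0, -0.0026, 0.105, 0.005, -0.205, 0, -0.0035, 0, -0.0024, 0.094, 0.01, -0.21, 0]

```text
t: 31.1
tool_pos: [0.4795, 0.0966, 0.113]
tool_rot: [-1.536, 0.335, -0.343]
contact_force: [-4.4, 5.5, 1.3]
opening: 0.0236
```

Run:
```python
from h import *
from a4 import *
run(n=1)
print('inward move:')
Rg=np.load('Rg.npy')
plan2([([.4530,.1096,.113],6),([.4530,.1096,.150],4)])
```

```text
t31.10 p [0.47951 0.09663 0.11303] yaw 65.22 ydir [ 0.0068  0.0069 -1.    ] F [-4.41  5.49  1.34] T [ 1.44   1.069 -0.005] open 0.0236
ANG -20.8 r0 25.45 z 113.03  Fout 6.08 (T: 6.43) Ftan 3.56 (T: 4.11) fdir -53.4
need rot world [-0.0058 -0.      0.001 ]
L [ 0.08 -2.08 -0.18] Lw [-0.0043 -0.0005  0.0002]
-0.0064, -0.0008, -0.0026, 0.06, 0.039, -0.259, 0
inward move:
10 rows; end [0.453  0.1096 0.15  ]
-0.005,-0.001,-0.002,-0.49,0,0.01,0,0,0,0,-0.49,0,0.01,0,0,0,0,-0.49,0,0.01,0,0,0,0,-0.49,0,0.01,0,0,0,0,-0.49,0,0.01,0,0,0,0,-0.49,0,0.01,0,0,0,0,0.01,-0.92,0,0,0,0,0,0.01,-0.92,0,0,0,0,0,0.01,-0.92,0,0,0,0,0,0.01,-0.92,0,0
```

>>> servo_tool:
  commands: [-0.003, 0, -0.001, -0.4, 0, 0.01, 0, 0, 0, 0, -0.5, 0, 0.01, 0, 0, 0, 0, -0.5, 0, 0.01, 0, 0, 0, 0, -0.5, 0, 0.01, 0, 0, 0, 0, -0.4, 0, 0.01, 0, 0, 0, 0, -0.2, 0, 0.01, 0, 0, 0, 0, 0, 0, 0, 0]

```text
t: 31.8
tool_pos: [0.4585, 0.1076, 0.1139]
tool_rot: [-1.539, 0.326, -0.351]
contact_force: [-0.2, 0.1, -1.1]
opening: 0.0237
```

Run:
```python
from h import *
st(); snap('scene','scene8');snap('wrist','wrist8');crop('scene8',205,180,285,260,8)
plan2([([.4530,.1096,.115],1),([.4530,.1096,.150],4)])
```

```text
t31.80 p [0.45854 0.10756 0.11386] yaw 65.23 ydir [ 0.0166  0.0013 -0.9999] F [-0.2   0.13 -1.07] T [ 0.002 -0.013  0.002] open 0.0237
5 rows; end [0.453  0.1096 0.15  ]
-0.004,-0.001,0.009,-0.61,-0.12,-0.05,0,0,0,0,0,-0.87,0,0,0,0,0,0,-0.87,0,0,0,0,0,0,-0.87,0,0,0,0,0,0,-0.87,0,0
```

View pics/scene8_c205_180.png

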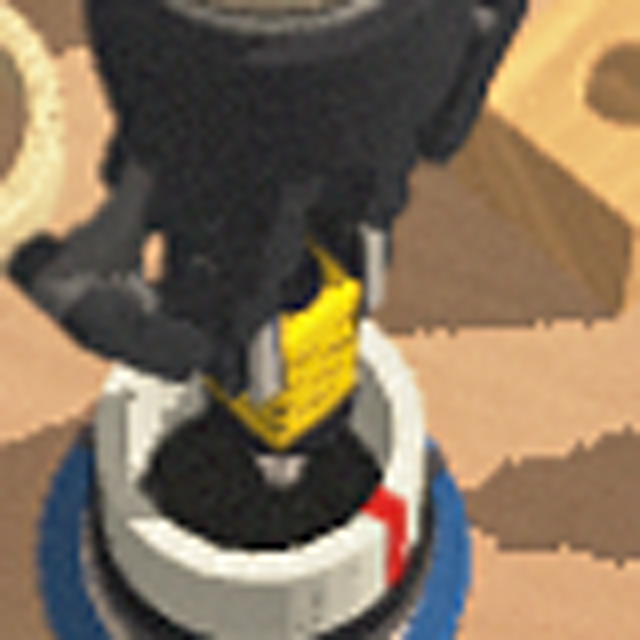

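View pics/wrist8.png

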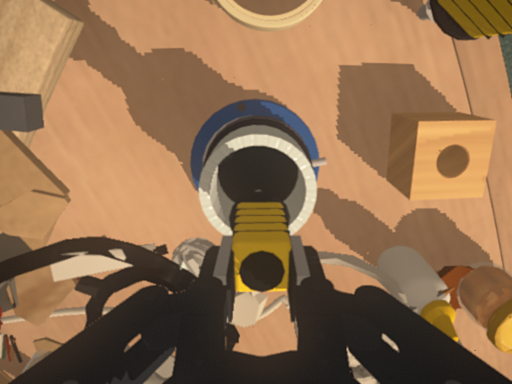

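>>> servo_tool:
  commands: [-0.004, 0, 0.009, -0.4, -0.3, -0.05, 0, 0, 0, 0, -0.1, -0.9, 0, 0, 0, 0, 0, 0, -0.9, 0, 0, 0, 0, 0, 0, -0.9, 0, 0, 0, 0, 0, 0, -0.8, 0, 0, 0, 0, 0, 0, 0, 0, 0]

```text
t: 32.5
tool_pos: [0.4546, 0.109, 0.1566]
tool_rot: [-1.541, 0.333, -0.346]
contact_force: [-0.1, -0.1, -1.5]
opening: 0.0241
```

Run:
```python
from h import *
st()
plan2([([.5003,.2481,.155],10)])
```

```text
t32.50 p [0.45458 0.10899 0.15663] yaw 65.20 ydir [ 0.0085  0.0015 -1.    ] F [-0.07 -0.05 -1.51] T [0.016 0.003 0.049] open 0.0241
10 rows; end [0.5003 0.2481 0.155 ]
-0.001,-0.001,0.001,-0.17,0.02,1.45,0,0,0,0,-0.17,0.02,1.45,0,0,0,0,-0.17,0.02,1.45,0,0,0,0,-0.17,0.02,1.45,0,0,0,0,-0.17,0.02,1.45,0,0,0,0,-0.17,0.02,1.45,0,0,0,0,-0.17,0.02,1.45,0,0,0,0,-0.17,0.02,1.45,0,0,0,0,-0.17,0.02,1.45,0,0,0,0,-0.17,0.02,1.45,0
```

>>> servo_tool:
  commands: [-0.001, 0, 0.001, -0.17, 0.02, 1.45, 0, 0, 0, 0, -0.17, 0.02, 1.45, 0, 0, 0, 0, -0.17, 0.02, 1.45, 0, 0, 0, 0, -0.17, 0.02, 1.45, 0, 0, 0, 0, -0.17, 0.02, 1.45, 0, 0, 0, 0, -0.17, 0.02, 1.45, 0, 0, 0, 0, -0.17, 0.02, 1.45, 0, 0, 0, 0, -0.17, 0.02, 1.45, 0, 0, 0, 0, -0.17, 0.02, 1.2, 0, 0, 0, 0, -0.1, 0, 0.6, 0, 0, 0, 0, 0, 0, 0, 0]

```text
t: 33.6
tool_pos: [0.4989, 0.2508, 0.1532]
tool_rot: [-1.543, 0.334, -0.341]
contact_force: [0.5, 0.5, -0.9]
opening: 0.0234
```

Run:
```python
from h import *
st()
plan2([([.5003,.2481,.14],3)])
```

```text
t33.60 p [0.49889 0.25076 0.1532 ] yaw 65.33 ydir [ 4.4e-03  7.0e-04 -1.0e+00] F [ 0.46  0.49 -0.87] T [-0.017  0.038 -0.044] open 0.0234
3 rows; end [0.5003 0.2481 0.14  ]
0.001,0.001,-0.002,0.08,0.44,-0.06,0,0,0,0,0.08,0.44,-0.06,0,0,0,0,0.08,0.44,-0.06,0
```

>>> servo_tool:
  commands: [0.001, 0, -0.002, 0.09, 0.5, -0.07, 0, 0, 0, 0, 0.08, 0.6, -0.06, 0, 0, 0, 0, 0.06, 0.6, -0.05, 0, 0, 0, 0, 0, 0.3, 0, 0, 0, 0, 0, 0, 0, 0, 0]

```text
t: 34.1
tool_pos: [0.4999, 0.2461, 0.1308]
tool_rot: [-1.543, 0.335, -0.344]
contact_force: [0.4, -0.2, -2.1]
opening: 0.0239
```

Run:
```python
from h import *
st();snap('scene','scene9');crop('scene9',250,150,320,220,8)
plan2([([.5003,.2481,.11],4)])
```

```text
t34.10 p [0.4999  0.24607 0.13081] yaw 65.20 ydir [ 5.6e-03 -5.0e-04 -1.0e+00] F [ 0.39 -0.21 -2.1 ] T [-0.06  -0.028 -0.032] open 0.0239
4 rows; end [0.5003 0.2481 0.11  ]
0.002,-0.001,0,-0.02,0.52,0.05,0,0,0,0,-0.02,0.52,0.05,0,0,0,0,-0.02,0.52,0.05,0,0,0,0,-0.02,0.52,0.05,0
```

View pics/scene9_c250_150.png

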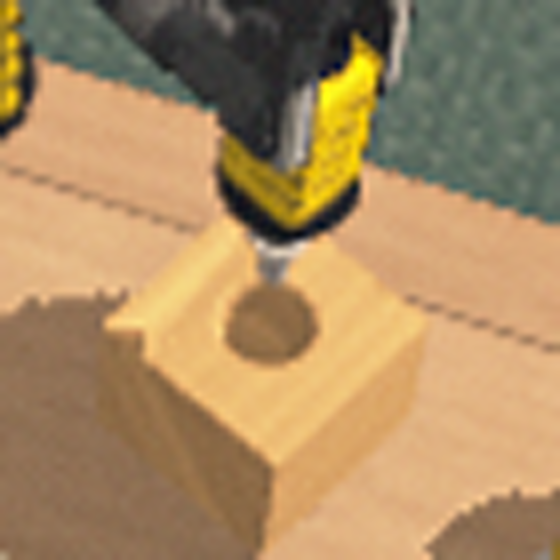

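Run:
```python
from h import *
from scipy.optimize import least_squares
im=load('scene9'); p=np.array([.4999,.24607,.13081]);a=np.linspace(0,2*np.pi,181);zt=p[2]-.0531
tb=lambda x:(lambda q:np.array([q[:,0].mean(),q[:,1].max()]))(proj(im,np.c_[x[0]+.004*np.cos(a),x[1]+.004*np.sin(a),0*a+zt]))
s=least_squares(lambda x:tb(x)-np.array([250+272/8-.44,150+282/8-.44]),p[:2],diff_step=1e-4);print('tip',s.x,'off',s.x-p[:2])
hb=lambda x:(lambda q:np.array([q[:,0].min(),q[:,0].max(),q[:,1].min(),q[:,1].max()]))(proj(im,np.c_[x[0]+.0125*np.cos(a),x[1]+.0125*np.sin(a),0*a+.05]))
s2=least_squares(lambda x:hb(x)-np.array([250+225/8-.44,250+317/8-.44,150+282/8-.44,150+364/8-.44]),[.4975,.2475],diff_step=1e-4);print('hole',s2.x,s2.fun)
print('TCP target',s2.x-(s.x-p[:2]))
```

```text
tip [0.49709874 0.24675902] off [-0.00280126  0.00068902]
hole [0.49857716 0.24822387] [-0.28797123  0.28875028 -0.05575888  0.05012654]
TCP target [0.50137843 0.24753485]
```

>>> servo_tool:
  commands: [0.002, 0, 0, 0.02, 0.2, 0.1, 0, 0, 0, 0, 0.02, 0.2, 0.08, 0, 0, 0, 0, 0, 0, 0, 0]

```text
t: 34.45
tool_pos: [0.5015, 0.2476, 0.1272]
tool_rot: [-1.541, 0.334, -0.345]
contact_force: [0.1, -0.0, -1.7]
opening: 0.0239
```

Run:
```python
from h import *
st()
plan2([([.5009,.2479,.09],6)])
```

```text
t34.45 p [0.50153 0.24761 0.12721] yaw 65.19 ydir [ 0.0076  0.0018 -1.    ] F [ 0.09 -0.01 -1.69] T [-0.015  0.034 -0.068] open 0.0239
6 rows; end [0.5009 0.2479 0.09  ]
-0.001,-0.002,0,-0.02,0.62,0,0,0,0,0,-0.02,0.62,0,0,0,0,0,-0.02,0.62,0,0,0,0,0,-0.02,0.62,0,0,0,0,0,-0.02,0.62,0,0,0,0,0,-0.02,0.62,0,0
```

>>> servo_tool:
  commands: [-0.001, 0, 0, -0.02, 0.55, 0.01, 0, 0, 0, 0, -0.01, 0.6, 0, 0, 0, 0, 0, -0.01, 0.6, 0, 0, 0, 0, 0, 0, 0.6, 0, 0, 0, 0, 0, 0, 0.5, 0, 0, 0, 0, 0, 0, 0.4, 0, 0, 0, 0, 0, 0, 0, 0, 0]

```text
t: 35.15
tool_pos: [0.501, 0.248, 0.0912]
tool_rot: [-1.542, 0.335, -0.344]
contact_force: [-0.5, 0.0, -2.2]
opening: 0.0233
```

Run:
```python
from h import *
st();snap('scene','scene10');crop('scene10',250,150,320,220,8)
plan2([([.5009,.2479,.068],4)])
```

```text
t35.15 p [0.50104 0.24797 0.09123] yaw 65.20 ydir [ 6.3e-03  5.0e-04 -1.0e+00] F [-0.47  0.03 -2.21] T [-0.044 -0.031 -0.003] open 0.0233
4 rows; end [0.5009 0.2479 0.068 ]
0,-0.001,0,-0.01,0.59,-0.01,0,0,0,0,-0.01,0.59,-0.01,0,0,0,0,-0.01,0.59,-0.01,0,0,0,0,-0.01,0.59,-0.01,0
```

View pics/scene10_c250_150.png

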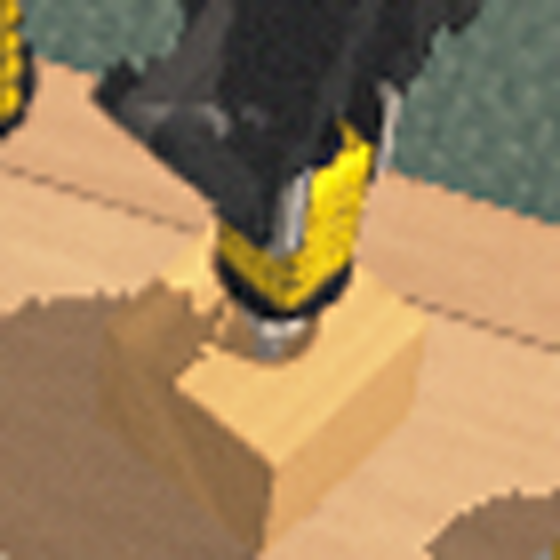

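>>> servo_tool:
  commands: [0, 0, 0, 0, 0.5, 0, 0, 0, 0, 0, 0, 0.6, 0, 0, 0, 0, 0, 0, 0.6, 0, 0, 0, 0, 0, 0, 0.5, 0, 0, 0, 0, 0, 0, 0.2, 0, 0, 0, 0, 0, 0, 0, 0, 0]

```text
t: 35.8
tool_pos: [0.5018, 0.2482, 0.066]
tool_rot: [-1.541, 0.334, -0.345]
contact_force: [-0.4, 0.9, -0.9]
opening: 0.0237
```

Run:
```python
from h import *
st()
```

```text
t35.80 p [0.50184 0.24816 0.06597] yaw 65.20 ydir [ 0.0077  0.001  -1.    ] F [-0.38  0.9  -0.85] T [-0.008  0.043  0.002] open 0.0237
```

>>> servo_tool:
  commands: [0, 0, 0, -0.05, 0.12, 0, 0, 0, 0, 0, 0, 0.1, 0, 0, 0, 0, 0, 0, 0.07, 0, 0]

```text
t: 36.1
tool_pos: [0.5017, 0.2485, 0.0633]
tool_rot: [-1.541, 0.333, -0.346]
contact_force: [-0.5, 0.4, -0.7]
opening: 0.0237
```

Run:
```python
from h import *
st();snap('scene','scene11');crop('scene11',250,150,320,220,8)
```

```text
t36.10 p [0.50171 0.24853 0.06327] yaw 65.20 ydir [ 0.0084  0.0013 -1.    ] F [-0.47  0.44 -0.73] T [ 0.012  0.016 -0.04 ] open 0.0237
```

View pics/scene11_c250_150.png

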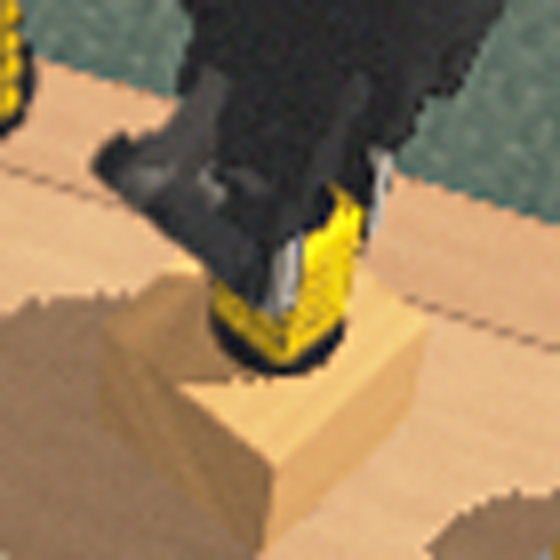

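>>> servo_tool:
  commands: [0, 0, 0.001, 0, 0.07, 0, 0, 0, 0, 0, 0, 0.07, 0, 0]

```text
t: 36.35
tool_pos: [0.502, 0.2485, 0.0631]
tool_rot: [-1.541, 0.334, -0.345]
contact_force: [-2.4, -1.3, 3.4]
opening: 0.0236
```

Run:
```python
from h import *
st()
```

```text
t36.35 p [0.50198 0.24854 0.06311] yaw 65.21 ydir [ 0.0075  0.0015 -1.    ] F [-2.43 -1.34  3.35] T [-0.174  0.495  0.012] open 0.0236
```

>>> servo_tool:
  commands: [0, 0, 0, 0, -0.02, 0, 0.5, 0, 0, 0, 0, 0, 0, 0.8, 0, 0, 0, 0, 0, 0, 1, 0, 0, 0, 0, 0, 0, 1, 0, 0, 0, 0, 0, 0, 1, 0, 0, 0, 0, 0, 0, 1]

```text
t: 36.95
tool_pos: [0.5031, 0.249, 0.064]
tool_rot: [-1.539, 0.332, -0.347]
contact_force: [0.5, -0.4, -0.8]
opening: 0.0852
```

Run:
```python
from h import *
st();snap('scene','scene12');crop('scene12',250,150,320,220,8)
```

```text
t36.95 p [0.50312 0.24898 0.06398] yaw 65.20 ydir [ 0.0105  0.0027 -0.9999] F [ 0.48 -0.44 -0.84] T [-0.023  0.014 -0.001] open 0.0852
```

View pics/scene12_c250_150.png

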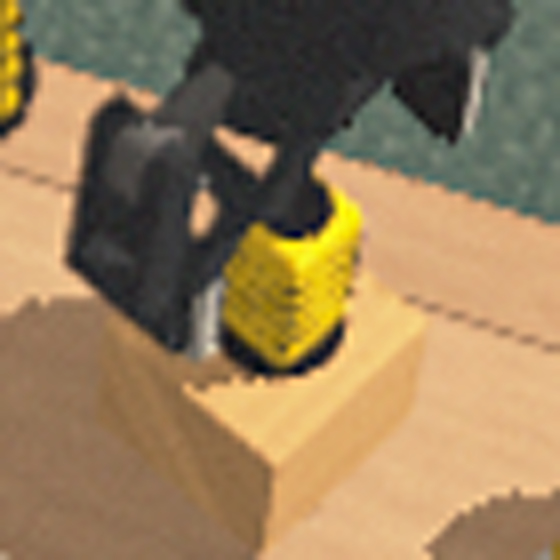

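Released and standing. Retreating straight up.

>>> servo_tool:
  commands: [0, 0, 0, -0.1, -0.6, 0, 1, 0, 0, 0, -0.1, -1, 0, 1, 0, 0, 0, -0.1, -1.5, 0, 1, 0, 0, 0, 0, -2, 0, 1, 0, 0, 0, 0, -2, 0, 1, 0, 0, 0, 0, -2, 0, 1, 0, 0, 0, 0, -2, 0, 1, 0, 0, 0, -1, -2, 0, 1, 0, 0, 0, -2, -1, 0, 1, 0, 0, 0, -3, 0, 0, 1, 0, 0, 0, -3, 0, 0, 1, 0, 0, 0, -3, 0, 0, 1, 0, 0, 0, 0, 0, 0, 1, 0, 0, 0, 0, 0, 0, 1]

```text
t: 38.4
tool_pos: [0.3888, 0.3035, 0.2302]
tool_rot: [-1.525, 0.318, -0.361]
contact_force: [-0.5, -0.9, -0.1]
opening: 0.0858
```

Run:
```python
from h import *
st()
for n in('scene','wrist','top'):
    im=snap(n,n+'13'); W=cloud(im)
    def box(cx,cy,r,z0,z1): return (abs(W[...,0]-cx)<r)&(abs(W[...,1]-cy)<r)&(W[...,2]>z0)&(W[...,2]<z1)
    P=W[box(.498,.248,.03,.060,.112)]
    if len(P)>20:
        T=P[P[:,2]>.1]; print(n,'handle',cv2.minAreaRect((P[:,:2]*1000).astype(np.float32)),'zmax',np.percentile(P[:,2],[95,99]).round(4),'top',T.mean(0).round(4) if len(T) else '')
im=load('scene13')
for q in ((363,203),(326,219)): print(atd(im,*q).round(3))
d=cv2.absdiff(cv2.imread('pics/scene0.png'),cv2.imread('pics/scene13.png'))[190:245,305:385]; print('diff jar/glue region',d.mean())
crop('scene13',200,130,400,290,4)
```

```text
t38.40 p [0.38876 0.30351 0.23017] yaw 65.17 ydir [ 0.0309  0.0128 -0.9994] F [-0.53 -0.92 -0.14] T [-0.008  0.053 -0.054] open 0.0858
scene handle ((499.2814025878906, 248.18357849121094), (27.666553497314453, 29.122474670410156), 67.3372802734375) zmax [0.1083 0.1102] top [0.5004 0.2464 0.1052]
wrist handle ((498.39178466796875, 247.81382751464844), (26.054271697998047, 26.430017471313477), 64.81350708007812) zmax [0.1079 0.1085] top [0.4968 0.2486 0.1052]
top handle ((499.9839172363281, 248.27667236328125), (26.24789047241211, 26.00980567932129), 66.57084655761719) zmax [0.1085 0.1094] top [0.4997 0.2482 0.1048]
[0.66  0.262 0.076]
[0.601 0.189 0.097]
diff jar/glue region 2.2156818181818183
```

View pics/scene13_c200_130.png

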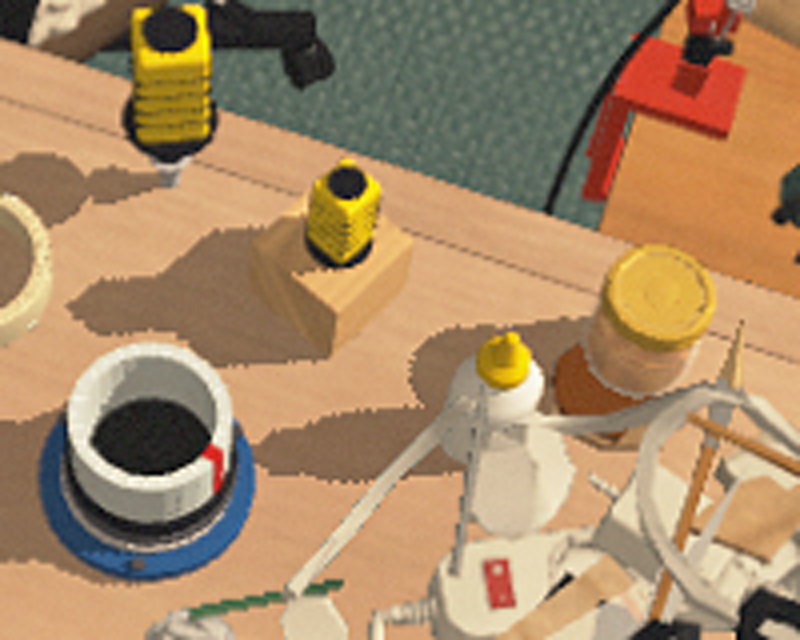

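```bash
python3 -c "
from station import ticket
print(ticket.finish_job())"
```

```text
the job is handed in; nothing more can be done
None
```

I took the small yellow tool from its stand and ran its cone one full circle clockwise round the bore edge. I then put the tool back in the stand and handed the job in at about 38 s. It reports no verdict.

**Circle:**
- It took about 23 s. It started at about -17° as computed from contact and ended at about -21°, so it closed with a small overlap.
- I pressed on at the mark with about 4 to 5 N. At every check during the circle the outward force read between 4.5 and 7.2 N, and contact held.
- Force was read only at the end of each short move, not during it, so the values in between were not seen.

**Readings that disagreed:**
- The three cameras put the red mark between -12° and -15°, while the contact model put the start at -17°. That is 1 to 3 mm along the edge.
- During the first quarter the tool rode up about 4 mm and tilted about 1.3°. I corrected both, and by my reckoning the cone stayed on the edge throughout.

**Last checks:**
- The guard met the stand's top with an upward reading of about 3 N, at the same height as when I first gripped the tool.
- The tool stands upright with its top at the same height as before.
- The jar and the glue bottle read the same positions as at the start, to within depth noise of about 2 mm.
- The gripper is open and clear of everything.

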